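Clear the offcuts off a repair bench

ROBOT

A 6-joint arm with a two-finger parallel gripper is mounted at the origin on the work surface. World frame = base frame: x ahead of the robot, y to its left, z up, the work surface at z = 0. Lengths are in m, angles in rad, forces in N, time in s.
With the tool pointing down it reaches from about 0.35 to 0.85 m from the base axis. Payload 8.1 kg.
Tool frame: the origin (TCP) lies at the very end of the fingers, on their centre line; the grasp point (between the pads) lies 19 mm behind it (pinch_z is the distance from the TCP to the grasp point, in m); z points along the fingers, y is the direction in which the jaws open and shut (so a half turn about z gives the same grasp; the last joint's range is limited). The gripper opens to 93 mm and grips with 3 to 60 N. Pads are 15 mm wide; open, the fingers measure 128 mm over their backs; the gripper's body (75 mm by 188 mm) begins 65 mm behind the grasp point.
Start: joints at [-1.328, 0.13, 1.488, -0, 1.523, -0.085], TCP at [0.193, -0.568, 0.219] pointing down, gripper open.
Joint ranges: [-2.96, 2.96], [-0.89, 2.26], [0.02, 2.5], [-1.34, 4.48], [0, 2.73], [-2.66, 2.66]. Speed limits (rad/s): [2.39, 2.39, 2.79, 3.14, 3.14, 3.14].

INTERFACE

Orientations are given as a rotation vector (axis times angle).
In Python, from plant import * gives the robot as it stands.
- The arm moves only by the tool move_arm, never from a script. Its argument "series" is a list of rows, each a list of 7 numbers: the shift along the tool's x, y, z each as a share of 10 cm, from -1 to 1, then the turn, a rotation vector about the tool's x, y, z each as a share of 180 degrees, from -1 to 1, then the opening, from -1 (shut) to 1 (fully open). In form: [[dx, dy, dz, rx, ry, rz, jaw], ...]. A call has 1 to 8 rows; each row is the pose to reach, as a shift and turn from the pose commanded when the call began, along the tool's axes at that moment, turning the shorter way round; what a row does not reach only later rows make up. A row lasts 1/10 s, in which the tool goes at most 50 mm and 8.59 degrees, less where a joint would pass 70% of its speed; a pose out of reach is approached as far as the arm can. A call with a number of a shift or a turn outside -1 to 1 is refused whole. A call with a gripper value outside its range is refused whole. The fingers move at their own pace and stop on an object; "squeeze" is the grip in N (left out, the last holds). Time passes only in rows, so rows that repeat a pose let the fingers close. It gives the time, the measured TCP pose, the force and the opening at its end, in the units of the state.
- read_state(): the state, without advancing time (a new reading comes with each control period).
- read_camera(name): name is "scene" or "top" or "wrist"; returns a dict with "frame" (480x640x3 uint8, red, green, blue), "K" (3x3 intrinsics, pixels), "rvec" (rotation vector, rad) and "tvec" (3), from world to camera coordinates, as OpenCV has them. Camera axes: x right, y down, z forward; pixel columns grow to the right and rows downward; lengths in m; the calibration is good to about 2 mm. A picture is of the moment at which its call begins. There is no depth.
- close_job(): hands the job in, once; it reports no verdict.
The state is a dict: "t": time; "q": joint angles; "dq": joint speeds; "joint_torque": joint torques, N m; "tool_pos": TCP position; "orientation": TCP orientation; "force": force on the tool from outside, world axes, zero at the start; "wrist_torque": the same for the moment, N m; "opening": finger opening in m.
Only numpy, scipy, OpenCV 4.12 (cv2) and the standard library are available. Lean on these libraries where they do the work, as an engineer would, in place of code of your own. Each camera call takes 0.05 s, during which the arm holds its last target.

TASK

Clear up after the repair: using the scraper block, not the fingers, sweep every offcut off the green board into the tray standing at its edge, and once they are all in it carry the tray to the yellow bin and tip it so that they slide in. Stand the empty tray level on the bench at the board's edge again, lip towards the board as before, put the scraper and the reed block away in the open drawer and push the drawer fully shut. Leave the other things on the bench alone.

Things in the scene. Friction and masses are not known exactly. Their poses are not given: they have to be found in the camera images.
- board: raised work board fixed to the bench, green top 210 x 170 mm, top face 50 mm above the bench; its sides carry brown rails 12 mm wide and 12 mm high (146 mm between them); both ends are open. Origin: centre of its underside on the bench; x axis points along the board to the edge where the tray stands, y across, z up
- board_edge (a point): middle of the board's edge on the tray side, at the top face (board x = 105, z = 50 mm). The top overhangs its plinth by 25 mm there
- tray: loose aluminium tray, 220 g: floor 140 (x) x 168 (y) x 4 mm, side walls 26 mm high, rear wall 40 mm, no wall at the front lip (x = +70 mm). Origin: centre of the floor's underside; x axis points to the lip, z up. Black upright handle block behind the rear wall. Starts level on the bench at the board's edge, lip facing the board and about 15 mm under the overhang
- tray_lip (a point): middle of the tray's open lip, on the floor's upper face (tray x = 70, z = 4 mm)
- tray_handle (a point): grasp point on the black handle block, 22 mm below its top, tray x = -112, z = 50 mm. The block is 16 mm thick along the tray's x, 46 mm wide along y, its top 72 mm above the bench; 34 mm clear between it and the rear wall
- scraper: loose scraper block, 140 g: orange base 36 (x) x 100 (y) x 26 (z) mm with a dark wooden rib on top to grip, 22 mm thick along x, 56 mm along y, from 26 to 64 mm above the underside. Origin: centre of the underside; the 100 mm wide faces look along +-x. Stands upright on the bench
- reedblock: loose reed block to keep: pale beech block with steel plates let into its sides, 70 (x) x 24 (y) x 40 (z) mm, 60 g. Origin: centre of the underside
- bin: yellow open bin fixed to the bench, outside 180 (x) x 210 (y) x 75 (z) mm, walls 5 mm. Origin: centre of the underside
- cab_front (a point): middle of the top front edge of the small wooden cabinet, 115 mm above the bench; x axis points into the cabinet, the way the drawer shuts. The cabinet is 220 mm wide, 220 mm deep; the drawer slides out along -x and starts open by 130 to 150 mm (fully open 150)
- cab_drawer0_handle (a point): middle of the drawer's steel bar handle (11 mm thick, 95 mm long, level, 35 mm off the drawer's front, 77 mm above the bench); with the drawer fully shut it is 35 mm in front of cab_front (x = -35 mm in that frame)
- drawer_in (a point): point on the drawer's inner floor (22 mm above the bench), on its centre line, 27 mm behind the inner front wall; moves with the drawer; x axis points into the cabinet. Inside 175 (x) x 178 (y) mm, rim 71 mm above the floor. The cabinet covers whatever lies beyond cab_front
- offcut1: offcut: dark wooden block, 26 (x) x 22 (y) x 18 (z) mm, 14 g; origin: centre of its underside. Starts on the board; may be absent. One that has dropped onto the bench may be picked up with the fingers
- offcut2: offcut: pale wooden block, 26 (x) x 22 (y) x 18 (z) mm, 14 g; origin: centre of its underside. Starts on the board; may be absent. One that has dropped onto the bench may be picked up with the fingers
- offcut3: offcut: brass stub, upright round stub, 24 mm across, 18 mm high, 14 g; origin: centre of its underside. Starts on the board; may be absent. One that has dropped onto the bench may be picked up with the fingers
- offcut4: offcut: red plastic block, 26 (x) x 22 (y) x 18 (z) mm, 14 g; origin: centre of its underside. Starts on the board; may be absent. One that has dropped onto the bench may be picked up with the fingers
- offcut5: offcut: brown wooden block, 26 (x) x 22 (y) x 18 (z) mm, 14 g; origin: centre of its underside. Starts on the board; may be absent. One that has dropped onto the bench may be picked up with the fingers
- offcut6: offcut: white stub, upright round stub, 24 mm across, 18 mm high, 14 g; origin: centre of its underside. Starts on the board; may be absent. One that has dropped onto the bench may be picked up with the fingers
- tape: bystander, leave alone: roll of white tape, 68 mm across, 45 mm high; origin: underside
- glue: bystander, leave alone: white glue bottle, 44 mm across, 110 mm high; origin: underside
- driver: bystander, leave alone: red screwdriver lying on the bench; origin: underside
- mug: bystander, leave alone: blue mug, 76 mm across, 90 mm high; origin: underside
- dish: bystander, leave alone: brass dish, 100 mm across, 30 mm high; origin: underside
- jar: bystander, leave alone: amber jar, 56 mm across, 70 mm high; origin: underside
- pliers: bystander, leave alone: blue-handled pliers lying on the bench, 140 mm long; origin: underside

How it is judged:
By the outcome, as a careful person would: the job done as asked, in the order asked, and still so for the second after the job is handed in, with the robot touching nothing.
Of offcut1, offcut2, offcut3, offcut4, offcut5, offcut6 only 3 to 6 are there at a start; the rules pass over those that are not, and their reading is None.
At some moment in a run one of scraper, reedblock, offcut1, offcut2, offcut3, offcut4, offcut5, offcut6 may be knocked a few centimetres aside while the robot is not near it.
It also fails if it takes over 179 s, if anything falls off the work surface, if the arm or the gripper's body presses on something with over 40 N, if the wrist force passes 120 N, or if a joint passes its speed limit or range.

## Working session

There is one attempt and no reset: what is moved stays moved. The work goes in short steps, Python scripts to look and compute and a tool call to move; the robot and the scene stay as the last step left them, time stands still between calls to the robot, and variables do not carry over. Pictures are saved under pics/ and viewed, and the job is handed in when it is done.

Besides the shell and the picture viewer there is one more tool, called after "Emit:" by a JSON object that holds its "op" and its "data", one argument or row to a line. move_arm: Moves the arm, as the interface text tells. Shift numbers are shares of 10 cm and turn numbers shares of 180 degrees, none past 1 either way. Its arguments: {"type":"object","properties":{"series":{"type":"array","items":{"type":"array","items":{"type":"number"}}},"squeeze":{"type":"number"}},"required":["series"]}

```bash
ls; mkdir -p pics; python3 - <<'E'
from plant import *
import cv2
s=read_state(); print(s)
for n in ("scene","top","wrist"):
    c=read_camera(n); cv2.imwrite(f"pics/a_{n}.png",c["frame"][:,:,::-1]); print(n,c["K"],c["rvec"],c["tvec"])
E
```

```text
pics
{'t': 0.0, 'q': array([-1.32839378e+00,  1.31163078e-01,  1.48923519e+00,  1.78167068e-05,
        1.52300223e+00, -8.54219342e-02]), 'dq': array([ 1.47890404e-03,  5.87652943e-04,  1.76042149e-04,  9.25092066e-04,
        3.30423287e-06, -1.72475668e-04]), 'joint_torque': array([-2.37042230e-03, -5.59843147e+01, -4.91757631e+01,  7.67932297e-02,
        3.52644303e-02, -9.99337112e-05]), 'tool_pos': array([ 0.19307244, -0.56750357,  0.21761051]), 'orientation': array([-3.09770484e+00, -5.12347057e-01,  1.94685745e-04]), 'force': array([-0.28906951, -1.11407631, -0.51377203]), 'wrist_torque': array([ 0.03844301, -0.04384654, -0.01291095]), 'opening': 0.09313354936666692}
scene [[572.10005014   0.         315.98675313]
 [  0.         572.10005014 248.01893511]
 [  0.           0.           1.        ]] [ 1.35693254  2.41787569 -0.70121658] [ 0.21335312 -0.36423425  1.70000115]
top [[614.95032333   0.         312.77851308]
 [  0.         614.95032333 236.59752621]
 [  0.           0.           1.        ]] [ 2.1178892  -2.14994548  0.19045649] [0.08195959 0.55414868 1.71497233]
wrist [[409.15919184   0.         309.4389277 ]
 [  0.         409.15919184 239.76169899]
 [  0.           0.           1.        ]] [-2.3472126   1.68043296  0.25786821] [-0.59976746 -0.03478464  0.39189221]
```

View pics/a_scene.png

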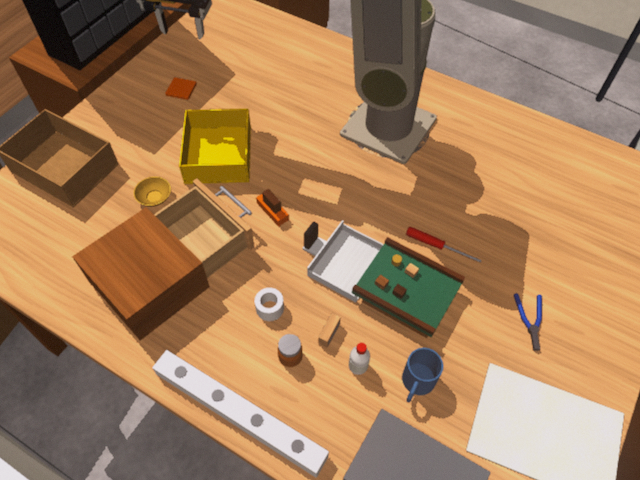

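View pics/a_top.png

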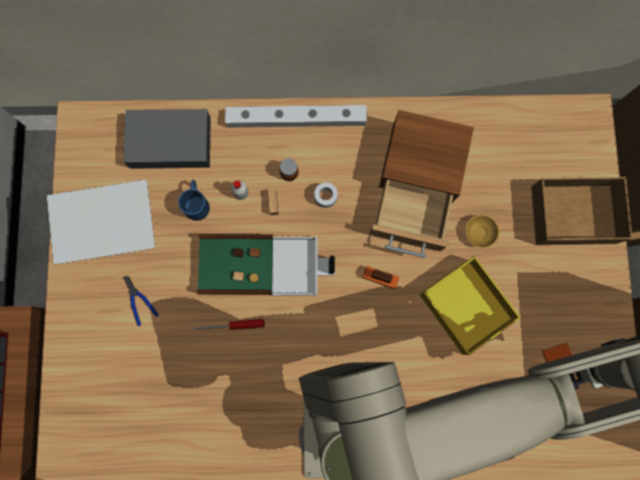

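View pics/a_wrist.png

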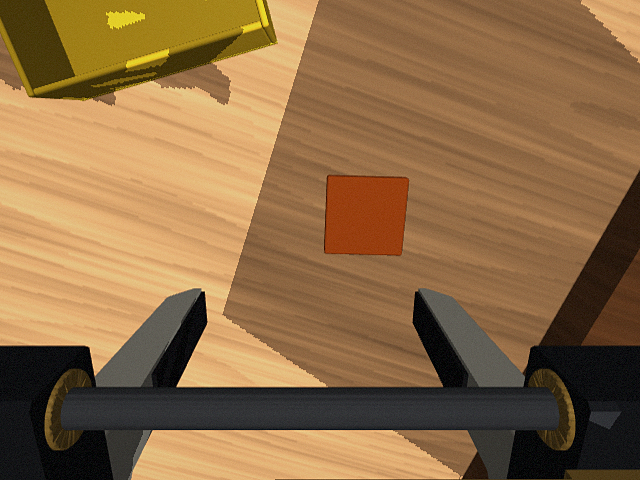

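Top view: board at (235,264) with tray (295,265), handle (328,265); four offcuts: dark (237,252), brown (254,252), pale (238,276), brass (254,277). Scraper is at (380,276), reed block (273,202), bin (468,305), drawer (413,208).

```bash
cat > h.py <<'E'
import numpy as np, cv2
from scipy.spatial.transform import Rotation as Ro
from plant import *
def cast(c,px,z):
    R=cv2.Rodrigues(np.array(c["rvec"],float))[0]; t=np.array(c["tvec"],float).ravel()
    px=np.atleast_2d(np.array(px,float)); out=[]
    for (u,v) in px:
        d=R.T@(np.linalg.inv(c["K"])@[u,v,1]); o=-R.T@t
        out.append(o+d*(z-o[2])/d[2])
    return np.array(out)
def proj(c,P):
    return cv2.projectPoints(np.atleast_2d(np.array(P,float)),np.array(c["rvec"],float),np.array(c["tvec"],float),c["K"],None)[0][:,0]
def save(c,name,box=None,k=1):
    f=c["frame"][:,:,::-1]
    if box: f=f[box[1]:box[3],box[0]:box[2]]
    cv2.imwrite(name,cv2.resize(f,None,fx=k,fy=k,interpolation=cv2.INTER_CUBIC))
def down(yaw):  # tool pointing down, jaw (tool y) direction at world angle yaw
    y=np.array([np.cos(yaw),np.sin(yaw),0]); z=np.array([0,0,-1.]); x=np.cross(y,z)
    return Ro.from_matrix(np.c_[x,y,z])
def rel(P,R=None,s=None):
    s=s or read_state(); R0=Ro.from_rotvec(s["orientation"]); 
    d=R0.inv().apply(np.array(P)-s["tool_pos"])/0.1
    r=(R0.inv()*R).as_rotvec()/np.pi if R is not None else np.zeros(3)
    return np.round(d,3),np.round(r,4)
def blobs(c,lo,hi,z,minA=15,box=None):
    hsv=cv2.cvtColor(c["frame"],cv2.COLOR_RGB2HSV); m=cv2.inRange(hsv,np.array(lo),np.array(hi))
    if box: 
        mm=np.zeros_like(m); mm[box[1]:box[3],box[0]:box[2]]=m[box[1]:box[3],box[0]:box[2]]; m=mm
    cs,_=cv2.findContours(m,cv2.RETR_EXTERNAL,cv2.CHAIN_APPROX_NONE); r=[]
    for k in cs:
        if cv2.contourArea(k)<minA: continue
        (a,b),wh,an=cv2.minAreaRect(k); bx=cv2.boxPoints(((a,b),wh,an))
        r.append((cv2.contourArea(k),np.round([a,b],1),np.round(cast(c,[[a,b]],z)[0],3),np.round(cast(c,bx,z)[:,:2],3).tolist()))
    return sorted(r,key=lambda q:-q[0])
E
python3 - <<'E'
from h import *
c=read_camera("top"); save(c,"pics/b1.png",(180,170,380,320),4); save(c,"pics/b2.png",(350,100,530,360),3)
def p(n,px,z): print(n,np.round(cast(c,[px],z)[0],3))
p("board",(235.5,264),.05);p("tray",(295,265),.0);p("handle",(331,265),.072);p("scraper",(380,277),.03);p("reed",(273,203),.04);p("bin",(468,306),.075)
p("dl",(371,250),.09);p("dr",(443,268),.09)
for q in [(237,252),(254,252),(238,276),(254,277)]: p("off",q,.068)
p("cabfl",(381,180),.115);p("cabfr",(458,195),.115);p('tape',(326,195),.045);p('mug',(194,206),.09);p('glue',(239,188),.11)
E
```

```text
board [0.479 0.294 0.05 ]
tray [0.48  0.127 0.   ]
handle [0.47  0.024 0.072]
scraper [ 0.438 -0.117  0.03 ]
reed [0.657 0.188 0.04 ]
bin [ 0.349 -0.353  0.075]
dl [ 0.508 -0.088  0.09 ]
dr [ 0.454 -0.286  0.09 ]
off [0.511 0.288 0.068]
off [0.51  0.24  0.068]
off [0.443 0.285 0.068]
off [0.439 0.24  0.068]
cabfl [ 0.702 -0.119  0.115]
cabfr [ 0.656 -0.333  0.115]
tape [0.678 0.033 0.045]
mug [0.64  0.407 0.09 ]
glue [0.686 0.279 0.11 ]
```

View pics/b1.png

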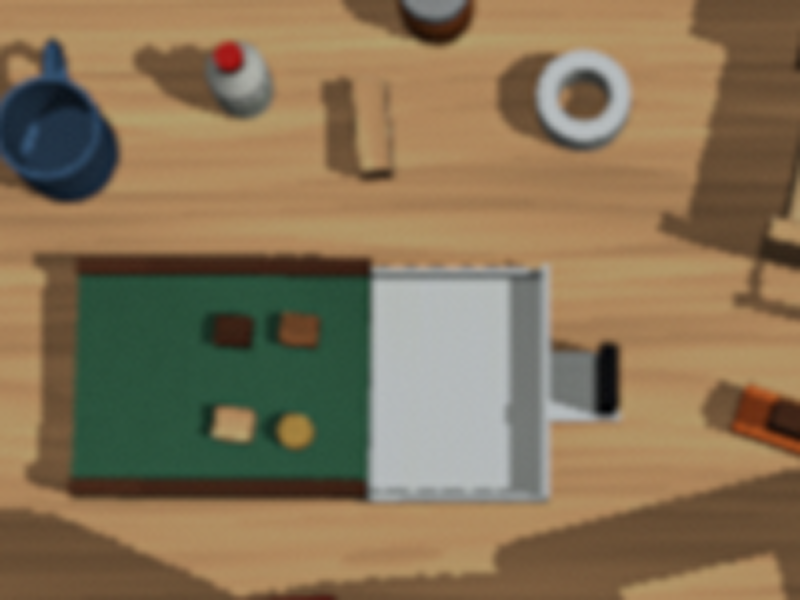

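View pics/b2.png

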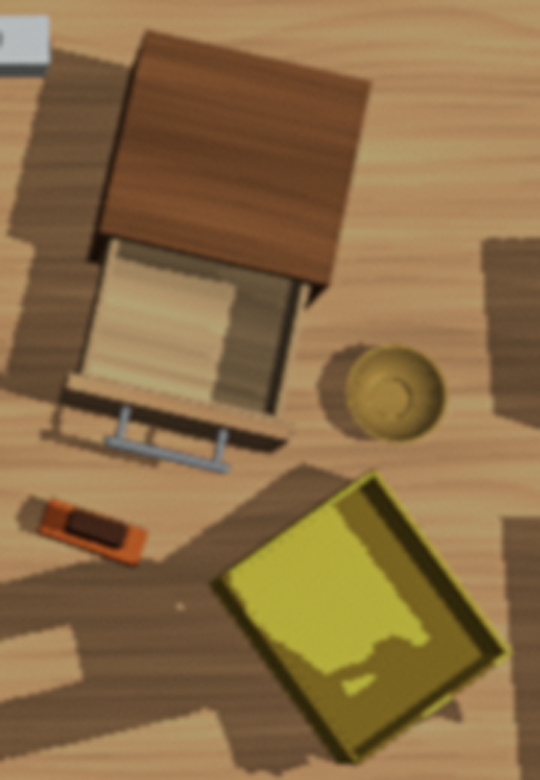

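Emit:
{"op": "move_arm", "data": {
  "series": [
    [0.3,-0.3,0,0,0,0,1],
    [0.6,-0.6,0,0,0,0,1],
    [0.95,-0.9,0,0,0,0,1],
    [0.95,-0.9,0,0,0,0,1]
  ]
}}

```text
t: 0.6
tool_pos: [0.2564, -0.4484, 0.2183]
orientation: [-3.097, -0.518, -0.002]
force: [-0.7, -1.2, -0.4]
opening: 0.0928
```

Emit:
{"op": "move_arm", "data": {
  "series": [
    [0.3,-0.3,0,0,0,0,1],
    [0.6,-0.6,0,0,0,0,1],
    [0.95,-0.9,0,0,0,0,1],
    [0.95,-0.9,0,0,0,0,1]
  ]
}}

```text
t: 1.0
tool_pos: [0.3172, -0.3331, 0.2187]
orientation: [-3.098, -0.519, -0.002]
force: [-0.3, -0.9, 0.4]
opening: 0.0929
```

Emit:
{"op": "move_arm", "data": {
  "series": [
    [0.3,-0.3,0,0,0,0,1],
    [0.6,-0.6,0,0,0,0,1],
    [0.95,-0.9,0,0,0,0,1],
    [0.95,-0.9,0,0,0,0,1]
  ]
}}

```text
t: 1.4
tool_pos: [0.3781, -0.2174, 0.2188]
orientation: [-3.097, -0.52, -0.002]
force: [-0.2, -0.3, -1.0]
opening: 0.0931
```

```bash
python3 - <<'E'
from h import *
s=read_state(); print(s["t"],s["tool_pos"],s["orientation"],s["force"])
print(rel((.40,-.117,.22),down(np.radians(-21))))
c=read_camera("wrist"); save(c,"pics/c1.png")
R=cv2.Rodrigues(np.array(c["rvec"],float))[0]; o=-R.T@np.array(c["tvec"],float).ravel()
R0=Ro.from_rotvec(s["orientation"]); print("cam in tool",R0.inv().apply(o-s["tool_pos"]), R0.inv().apply(R[2]))
E
```

```text
1.4 [ 0.37808305 -0.21741157  0.21879086] [-3.09740414e+00 -5.20328924e-01 -2.09743674e-03] [-0.24666888 -0.25006726 -1.04055684]
(array([ 0.535, -0.877, -0.011]), array([ 0.    , -0.0005, -0.2774]))
cam in tool [ 0.08303532  0.00087119 -0.16548087] [-2.96962627e-01 -6.25261969e-04  9.54888898e-01]
```

View pics/c1.png

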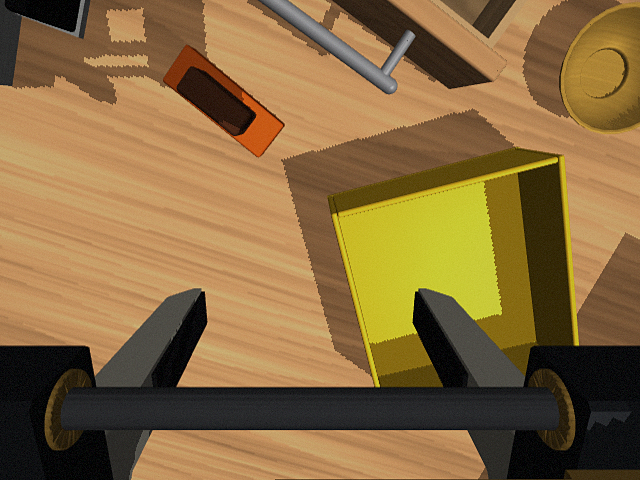

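Wrist view: scraper in orange at (223,100), rib (215,100); drawer bar handle (330,45)–(390,87); bin rim corners (335,205), (562,158).

```bash
python3 - <<'E'
from h import *
c=read_camera("wrist")
for b in blobs(c,(3,170,120),(14,255,255),.026,500): print(b)
print(cast(c,[(192,45),(284,124),(262,157),(163,80)],.026)[:,:2])
print("rib",cast(c,[(190,66),(257,122),(240,136),(178,87)],.064)[:,:2])
print("bin",cast(c,[(332,207),(562,157)],.075)[:,:2], "handle end",cast(c,[(390,87)],.077))
E
```

```text
(2358.0, array([219.8,  99.3]), array([ 0.441, -0.119,  0.026]), [[0.443, -0.066], [0.474, -0.081], [0.44, -0.175], [0.406, -0.161]])
[[ 0.47392054 -0.08754631]
 [ 0.44010336 -0.17576751]
 [ 0.40784425 -0.1662847 ]
 [ 0.44078017 -0.07153916]]
rib [[ 0.45802707 -0.10078291]
 [ 0.43652059 -0.15795811]
 [ 0.42251569 -0.1487144 ]
 [ 0.4412611  -0.09593526]]
bin [[ 0.39564477 -0.23222907]
 [ 0.48725873 -0.38111655]] handle end [[ 0.49056777 -0.2410954   0.077     ]]
```

Emit:
{"op": "move_arm", "data": {
  "series": [
    [0.3,-0.4,0,0,0,-0.05,1],
    [0.5,-0.8,0,0,0,-0.1,1],
    [0.5,-0.8,0,0,0,-0.15,1],
    [0.5,-0.8,0,0,0,-0.2,1],
    [0.5,-0.8,0,0,0,-0.25,1],
    [0.5,-0.8,0,0,0,-0.277,1],
    [0.5,-0.8,0,0,0,-0.277,1]
  ]
}}

```text
t: 2.2
tool_pos: [0.3973, -0.1306, 0.2186]
orientation: [2.595, 1.771, -0.001]
force: [0.4, -1.7, 0.7]
opening: 0.0929
```

```bash
python3 - <<'E'
from h import *
s=read_state(); print(s["t"],s["tool_pos"],s["orientation"],s["force"])
c=read_camera("wrist"); save(c,"pics/c2.png")
E
```

```text
2.2 [ 0.39730029 -0.13062537  0.21858036] [ 2.59486879e+00  1.77058625e+00 -9.27489069e-04] [ 0.4144239  -1.66401868  0.6546571 ]
```

View pics/c2.png

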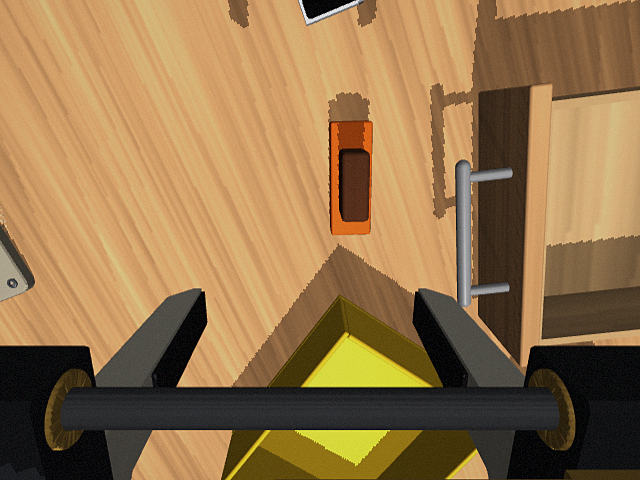

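Scraper squarely in view: orange base corners (331,122),(372,122),(370,234),(331,234); rib top (355,185).

```bash
python3 - <<'E'
from h import *
c=read_camera("wrist")
for z,q in ((.026,[(331,122),(372,122),(370,234),(331,234)]),(.064,[(345,149),(369,149),(368,221),(343,221)])):
    P=cast(c,q,z)[:,:2]; print(P,P.mean(0)); e=(P[0]+P[1]-P[2]-P[3]); print(np.degrees(np.arctan2(e[1],e[0])))
print("handle",cast(c,[(463,163),(463,302)],.077))
E
```

```text
[[ 0.44216717 -0.06765854]
 [ 0.4742218  -0.08037484]
 [ 0.4404521  -0.17265419]
 [ 0.40737473 -0.15953266]] [ 0.44105395 -0.12005506]
69.57920958306916
[[ 0.44360867 -0.08874673]
 [ 0.46070306 -0.09552814]
 [ 0.44123576 -0.14909282]
 [ 0.42246757 -0.1416476 ]] [ 0.44200377 -0.11875382]
69.12200502423433
handle [[ 0.52091403 -0.12920081  0.077     ]
 [ 0.49083582 -0.23933681  0.077     ]]
```

```bash
python3 - <<'E'
from h import *
print(rel((.4412,-.1195,.13),down(np.radians(-20.6))))
E
```

```text
(array([0.261, 0.368, 0.886]), array([-0.0001,  0.0001, -0.006 ]))
```

Emit:
{"op": "move_arm", "data": {
  "series": [
    [0.26,0.37,0.1,0,0,-0.006,0.1],
    [0.26,0.37,0.5,0,0,-0.006,0.1],
    [0.26,0.37,0.88,0,0,-0.006,0.1],
    [0.26,0.37,0.88,0,0,-0.006,0.1],
    [0.26,0.37,0.88,0,0,-0.006,0.1]
  ]
}}

```text
t: 2.8
tool_pos: [0.441, -0.1184, 0.1308]
orientation: [-2.579, -1.792, 0.002]
force: [1.1, 0.3, 0.4]
opening: 0.0579
```

```bash
python3 - <<'E'
from h import *
print(rel((.4412,-.1195,.030),down(np.radians(-20.6))))
c=read_camera("wrist"); save(c,"pics/c3.png")
E
```

```text
(array([-0.009,  0.007,  1.008]), array([-0.0006,  0.    ,  0.001 ]))
```

View pics/c3.png

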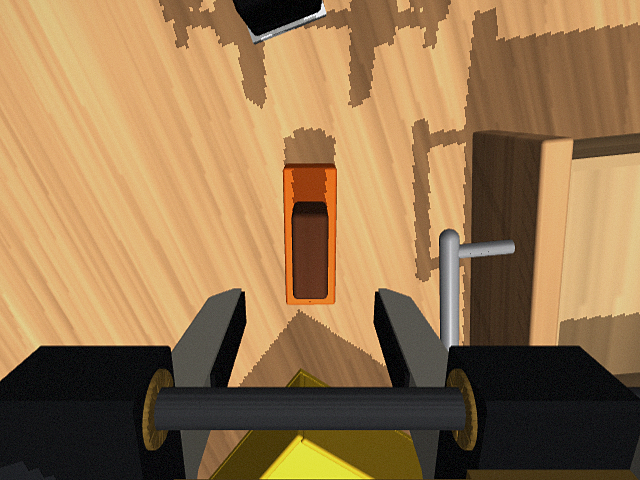

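Scraper centred between the fingers (rib at (310,250)); descend.

Emit:
{"op": "move_arm", "data": {
  "series": [
    [0,0.01,0.3,0,0,0,0.1],
    [0,0.01,0.6,0,0,0,0.1],
    [0,0.01,0.85,0,0,0,0.1],
    [0,0.01,1.0,0,0,0,0.1],
    [0,0.01,1.0,0,0,0,-1],
    [0,0.01,1.0,0,0,0,-1],
    [0,0.01,1.0,0,0,0,-1],
    [0,0.01,1.0,0,0,0,-1]
  ],
  "squeeze": 40
}}

```text
t: 3.65
tool_pos: [0.4438, -0.1189, 0.0324]
orientation: [2.576, 1.794, 0.002]
force: [-1.1, 0.9, 0.7]
opening: 0.0236
```

Emit:
{"op": "move_arm", "data": {
  "series": [
    [0,0,-0.1,0,0,0,-1],
    [0,0,-0.4,0,0,0,-1],
    [0,0,-0.7,0,0,0,-1],
    [0,0,-1,0,0,0,-1],
    [0,0,-1,0,0,0,-1]
  ]
}}

```text
t: 4.15
tool_pos: [0.4457, -0.1196, 0.1365]
orientation: [2.572, 1.792, 0.008]
force: [0.3, 0.5, -0.9]
opening: 0.0218
```

```bash
python3 - <<'E'
from h import *
print(read_state()["force"],read_state()["opening"])
c=read_camera("wrist"); save(c,"pics/c4.png")
print(rel((.477,.36,.20),down(np.radians(-90))))
c=read_camera("top"); save(c,"pics/c5.png",(180,170,380,320),4)
for z,q in ((.05,[(370/4+180,258/4+170),(370/4+180,498/4+170),(70/4+180,495/4+170),(76/4+180,258/4+170)]),): print(cast(c,q,.062))
E
```

```text
[ 0.25976664  0.46065526 -0.87150331] 0.021819969110072692
(array([ 4.607, -1.352, -0.669]), array([ 0.0017, -0.0011,  0.3874]))
[[0.56055637 0.18815841 0.062     ]
 [0.39016092 0.18887009 0.062     ]
 [0.39540995 0.39841418 0.062     ]
 [0.56360878 0.39696619 0.062     ]]
```

View pics/c4.png

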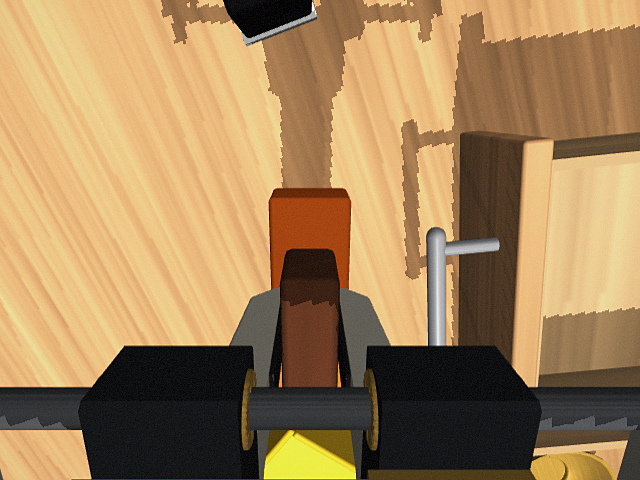

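View pics/c5.png

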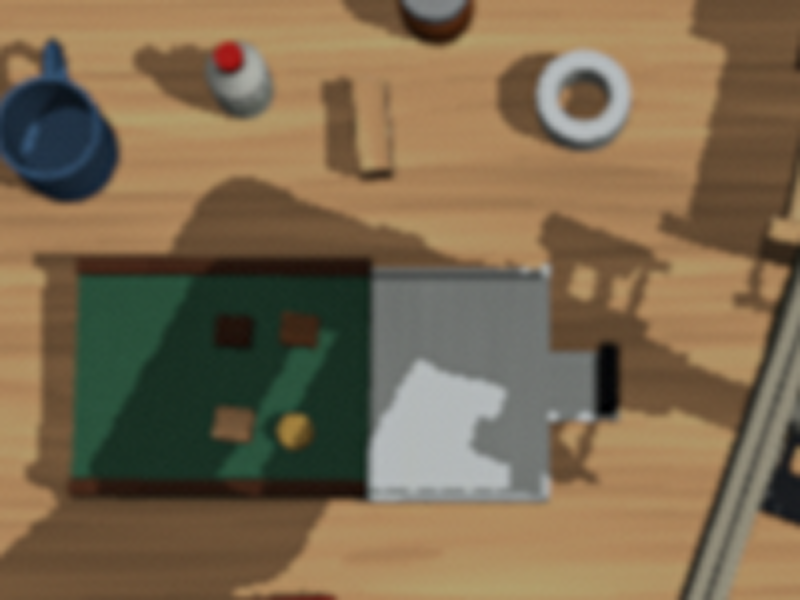

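Emit:
{"op": "move_arm", "data": {
  "series": [
    [0.4,-0.1,-0.4,0,0,0,-1],
    [0.8,-0.25,-0.65,0,0,0,-1],
    [1.0,-0.3,-0.65,0,0,0,-1],
    [1.0,-0.3,-0.65,0,0,0,-1]
  ]
}}

```text
t: 4.65
tool_pos: [0.4491, -0.0116, 0.1956]
orientation: [-2.574, -1.799, -0.001]
force: [-0.1, 0.1, -1.8]
opening: 0.022
```

Emit:
{"op": "move_arm", "data": {
  "series": [
    [0.4,-0.1,0,0,0,0,-1],
    [0.8,-0.25,0,0,0,0,-1],
    [1.0,-0.3,0,0,0,0,-1],
    [1.0,-0.3,0,0,0,0,-1]
  ]
}}

```text
t: 5.05
tool_pos: [0.4544, 0.0915, 0.1936]
orientation: [-2.574, -1.798, 0.004]
force: [0.0, -0.2, -2.1]
opening: 0.0219
```

Emit:
{"op": "move_arm", "data": {
  "series": [
    [0.4,-0.1,0,0,0,0.04,-1],
    [0.8,-0.25,0,0,0,0.08,-1],
    [1.0,-0.3,0,0,0,0.12,-1],
    [1.0,-0.3,0,0,0,0.16,-1],
    [1.0,-0.3,0,0,0,0.2,-1],
    [1.0,-0.3,0,0,0,0.24,-1],
    [1.0,-0.3,0,0,0,0.28,-1],
    [1.0,-0.3,0,0,0,0.28,-1]
  ]
}}

```text
t: 5.85
tool_pos: [0.4617, 0.1925, 0.1941]
orientation: [3.097, 0.522, -0.004]
force: [-0.4, 0.8, -0.4]
opening: 0.0216
```

```bash
python3 - <<'E'
from h import *
print(rel((.477,.36,.20),down(np.radians(-90))),read_state()["tool_pos"])
E
```

```text
(array([ 0.694, -1.533, -0.061]), array([0.0003, 0.0008, 0.1064])) [0.46173769 0.19245713 0.19412641]
```

Emit:
{"op": "move_arm", "data": {
  "series": [
    [0.2,-0.4,0,0,0,0.04,-1],
    [0.4,-0.8,0,0,0,0.08,-1],
    [0.4,-0.8,0,0,0,0.106,-1],
    [0.4,-0.8,0,0,0,0.106,-1]
  ]
}}

```text
t: 6.25
tool_pos: [0.4731, 0.2826, 0.1943]
orientation: [3.14, 0.012, -0.003]
force: [0.1, 0.9, -1.1]
opening: 0.0219
```

```bash
python3 - <<'E'
from h import *
print(rel((.477,.36,.20),down(np.radians(-90))),read_state()["tool_pos"])
c=read_camera("wrist"); save(c,"pics/d1.png")
E
```

```text
(array([ 0.045, -0.773, -0.058]), array([0.0005, 0.0006, 0.0025])) [0.4730966  0.28260979 0.19427653]
```

View pics/d1.png

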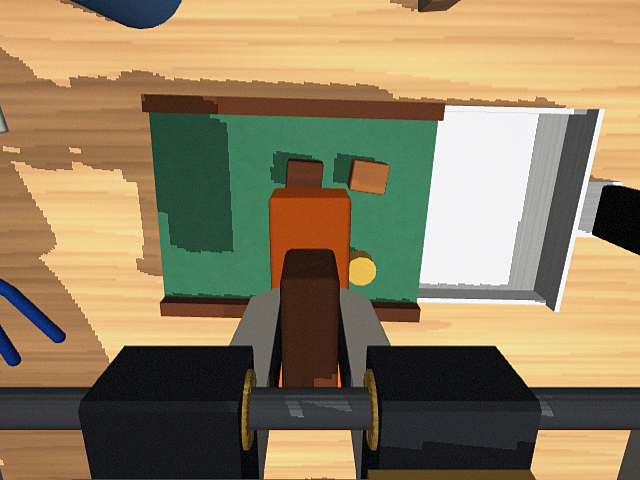

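Wrist view: board rails at rows ~95–118 (far) and ~300–318 (near), tray edge at column ~430, brass (362,268), brown (370,176), dark (304,172), pale hidden by the scraper.

```bash
python3 - <<'E'
from h import *
c=read_camera("wrist")
hsv=cv2.cvtColor(c["frame"],cv2.COLOR_RGB2HSV); m=cv2.inRange(hsv,np.array((60,80,30)),np.array((90,255,255)))
m=cv2.morphologyEx(m,cv2.MORPH_OPEN,np.ones((3,3)))
for u in (180,240,400,410):
    r=np.where(m[:,u])[0]; print(u,r.min(),r.max(),cast(c,[(u,r.min()),(u,r.max())],.05)[:,:2].tolist())
for v in (130,200,290):
    r=np.where(m[v])[0]; print(v,r.min(),r.max(),cast(c,[(r.min(),v),(r.max(),v)],.05)[:,:2].tolist())
print(cast(c,[(445,103),(443,119),(142,95),(420,308),(420,321),(161,302)],.062)[:,:2])
print("offs",cast(c,[(304,166),(371,174),(362,270)],.068)[:,:2])
print("wall",cast(c,[(603,110),(560,310)],.040)[:,:2])
E
```

```text
180 114 295 [[0.5543260089575052, 0.375580456549963], [0.4108822803309404, 0.38782384958645877]]
240 115 297 [[0.5540268379201925, 0.33218831896144435], [0.4095027003948446, 0.33820206782996165]]
400 120 301 [[0.551602054201556, 0.21602191989961714], [0.40702197815440033, 0.2051435349606403]]
410 121 302 [[0.550969997904799, 0.20869316489516354], [0.40617956607055405, 0.19674007614106503]]
130 150 435 [[0.5429238556953648, 0.39848958869048806], [0.5448101328328765, 0.18986390205003528]]
200 156 427 [[0.49081177390135144, 0.39946237761262493], [0.4926780781406928, 0.1907753384091127]]
290 164 416 [[0.41528344955167396, 0.4006366429048664], [0.41711352042427596, 0.19268602098817258]]
[[0.56334774 0.1883441 ]
 [0.55274442 0.1885957 ]
 [0.56666474 0.39698044]
 [0.4067719  0.19155629]
 [0.39508828 0.1905063 ]
 [0.41026079 0.39946442]]
offs [[0.52006635 0.28543947]
 [0.51484763 0.23772769]
 [0.44152866 0.24065627]]
wall [[0.55995681 0.06308084]
 [0.39484261 0.06343573]]
```

Emit:
{"op": "move_arm", "data": {
  "series": [
    [0.05,-0.4,0,0,0,0.006,-1],
    [0.07,-0.77,0,0,0,0.006,-1],
    [0.07,-0.77,0.2,0,0,0.006,-1],
    [0.07,-0.77,0.4,0,0,0.006,-1],
    [0.07,-0.77,0.6,0,0,0.006,-1],
    [0.07,-0.77,0.7,0,0,0.006,-1],
    [0.07,-0.77,0.7,0,0,0.006,-1]
  ]
}}

```text
t: 7.05
tool_pos: [0.4792, 0.3582, 0.1238]
orientation: [3.14, -0.022, -0.005]
force: [-0.6, -0.8, -2.1]
opening: 0.0219
```

```bash
python3 - <<'E'
from h import *
print(rel((.482,.36,.084),down(np.radians(-91.1))),read_state()["tool_pos"])
c=read_camera("wrist"); save(c,"pics/d2.png"); c=read_camera("scene"); save(c,"pics/d3.png",(280,200,500,360),3)
E
```

```text
(array([ 0.029, -0.019,  0.397]), array([0.0006, 0.0009, 0.0017])) [0.47920726 0.35824609 0.12375045]
```

View pics/d2.png

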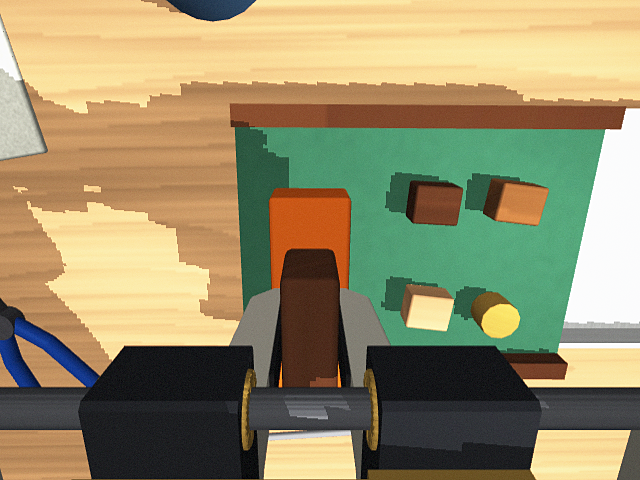

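View pics/d3.png

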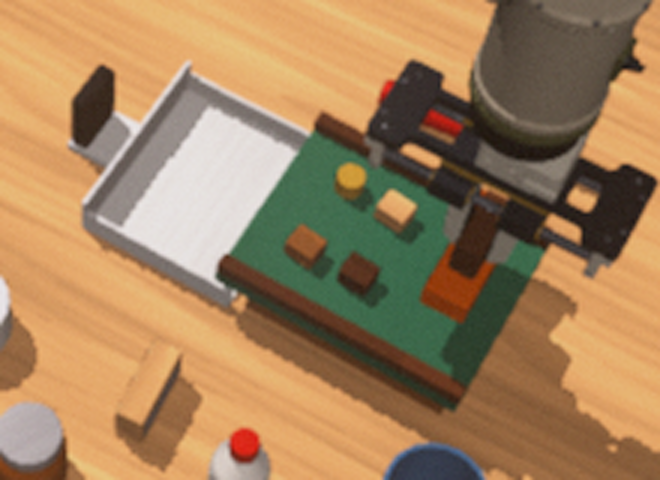

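All four offcuts lie ahead of the scraper; scraper over the channel behind them. Lower.

Emit:
{"op": "move_arm", "data": {
  "series": [
    [0.03,-0.02,0.15,0,0,0.001,-1],
    [0.03,-0.02,0.28,0,0,0.001,-1],
    [0.03,-0.02,0.36,0,0,0.001,-1],
    [0.03,-0.02,0.4,0,0,0.001,-1],
    [0.03,-0.02,0.4,0,0,0.001,-1]
  ]
}}

```text
t: 7.65
tool_pos: [0.4824, 0.3615, 0.0844]
orientation: [3.14, -0.028, -0.003]
force: [-0.2, -0.1, -1.8]
opening: 0.022
```

```bash
python3 - <<'E'
from h import *
s=read_state();print(rel((.4788,.21,.084),down(np.radians(-91.1))),s["tool_pos"],s["force"])
E
```

```text
(array([-0.009,  1.515,  0.006]), array([0.0003, 0.0005, 0.0005])) [0.48237661 0.36150095 0.08440785] [-0.17385769 -0.07040704 -1.77094371]
```

Emit:
{"op": "move_arm", "data": {
  "series": [
    [0,0.1,0.005,0,0,0,-1],
    [0,0.2,0.005,0,0,0,-1],
    [0,0.3,0.005,0,0,0,-1],
    [0,0.4,0.005,0,0,0,-1],
    [0,0.5,0.005,0,0,0,-1],
    [0,0.6,0.005,0,0,0,-1],
    [0,0.7,0.005,0,0,0,-1],
    [0,0.8,0.005,0,0,0,-1]
  ]
}}

```text
t: 8.45
tool_pos: [0.4817, 0.2811, 0.0852]
orientation: [-3.141, 0.028, -0.0]
force: [0.7, -0.4, -0.9]
opening: 0.0216
```

```bash
python3 - <<'E'
from h import *
s=read_state();print(rel((.479,.21,.084),down(np.radians(-91.1))),s["tool_pos"],s["force"])
c=read_camera("wrist"); save(c,"pics/d4.png")
E
```

```text
(array([-0.014,  0.711,  0.012]), array([-0.0001, -0.0001,  0.0004])) [0.48169587 0.28106905 0.08524598] [ 0.73055456 -0.43771421 -0.94399079]
```

View pics/d4.png

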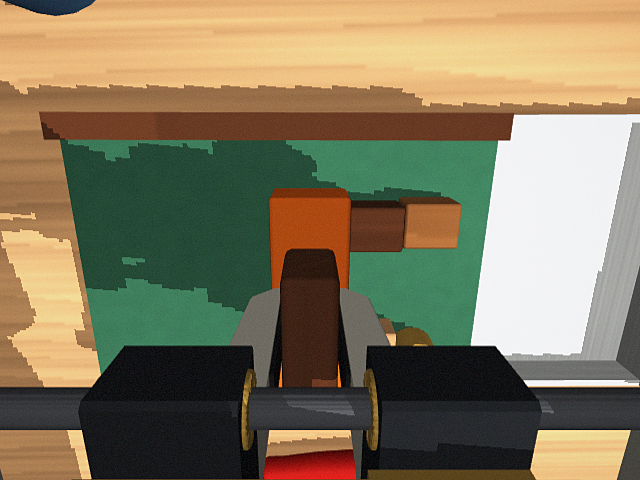

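Dark+brown in a line pushed by the scraper, pale+brass likewise near (400,335). Continue.

Emit:
{"op": "move_arm", "data": {
  "series": [
    [-0.01,0.08,0.01,0,0,0,-1],
    [-0.01,0.16,0.01,0,0,0,-1],
    [-0.01,0.24,0.01,0,0,0,-1],
    [-0.01,0.32,0.01,0,0,0,-1],
    [-0.01,0.4,0.01,0,0,0,-1],
    [-0.01,0.48,0.01,0,0,0,-1],
    [-0.01,0.55,0.01,0,0,0,-1],
    [-0.01,0.6,0.01,0,0,0,-1]
  ]
}}

```text
t: 9.3
tool_pos: [0.4796, 0.2212, 0.0842]
orientation: [3.141, -0.029, 0.0]
force: [-0.5, 0.3, -1.8]
opening: 0.0217
```

Emit:
{"op": "move_arm", "data": {
  "series": [
    [0,0.05,0,0,0,0,-1],
    [0,0.1,0,0,0,0,-1],
    [0,0.15,0,0,0,0,-1],
    [0,0.2,0,0,0,0,-1],
    [0,0.25,0,0,0,0,-1],
    [0,0.3,0,0,0,0,-1],
    [0,0.3,0,0,0,0,-1]
  ]
}}

```text
t: 10.0
tool_pos: [0.4791, 0.1913, 0.0841]
orientation: [3.141, -0.029, -0.0]
force: [1.3, 0.6, -0.6]
opening: 0.022
```

```bash
python3 - <<'E'
from h import *
s=read_state();print(s["tool_pos"],s["force"])
c=read_camera("wrist"); save(c,"pics/d5.png"); c=read_camera("scene"); save(c,"pics/d6.png",(280,200,500,360),3)
E
```

```text
[0.47905486 0.19129537 0.08411313] [ 1.30403717  0.64058121 -0.61647309]
```

View pics/d5.png

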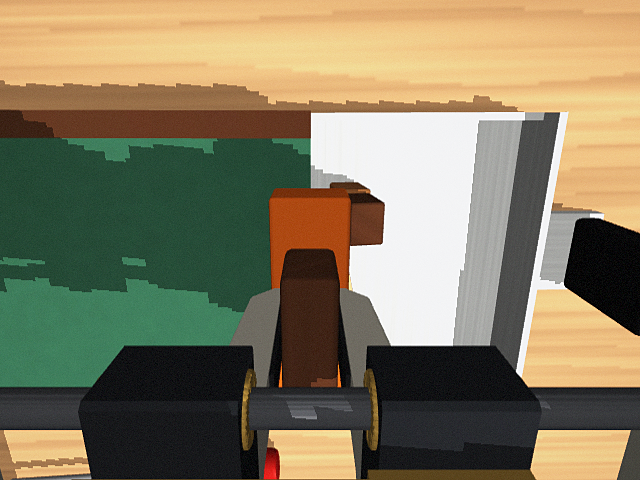

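View pics/d6.png

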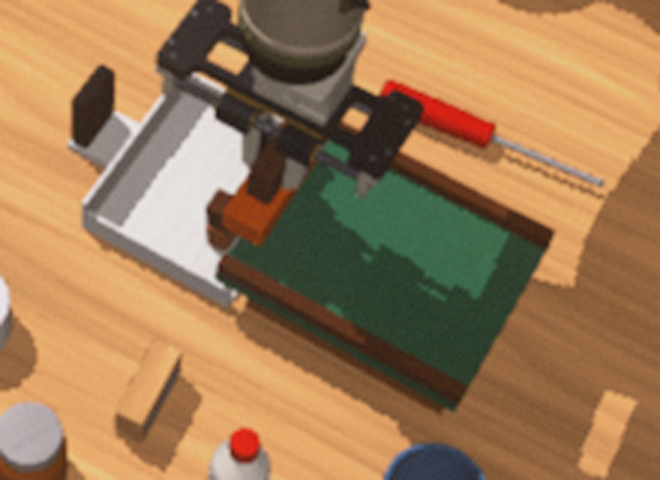

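One block (366,218) still seems caught against the scraper face over the tray; push 25 mm further, then back and up.

Emit:
{"op": "move_arm", "data": {
  "series": [
    [0,0.06,0,0,0,0,-1],
    [0,0.12,0,0,0,0,-1],
    [0,0.18,0,0,0,0,-1],
    [0,0.25,0,0,0,0,-1],
    [0,0.25,0,0,0,0,-1]
  ]
}}

```text
t: 10.6
tool_pos: [0.4786, 0.1659, 0.0841]
orientation: [3.141, -0.029, -0.0]
force: [0.3, -0.5, -2.3]
opening: 0.0219
```

Emit:
{"op": "move_arm", "data": {
  "series": [
    [0,-0.1,0,0,0,0,-1],
    [0,-0.4,0,0,0,0,-1],
    [0,-0.8,-0.2,0,0,0,-1],
    [0,-0.8,-0.6,0,0,0,-1],
    [0,-0.8,-0.9,0,0,0,-1],
    [0,-0.8,-0.9,0,0,0,-1]
  ]
}}

```text
t: 11.2
tool_pos: [0.4828, 0.2495, 0.1798]
orientation: [-3.138, 0.026, -0.013]
force: [1.1, 0.7, -1.0]
opening: 0.022
```

```bash
python3 - <<'E'
from h import *
s=read_state();print(s["tool_pos"],s["force"])
c=read_camera("wrist"); save(c,"pics/d7.png"); c=read_camera("top"); save(c,"pics/d8.png",(180,200,380,320),4);c=read_camera("scene"); save(c,"pics/d9.png",(280,200,500,360),3)
E
```

```text
[0.48278221 0.24949122 0.17980743] [ 1.09346312  0.7438984  -1.02318851]
```

View pics/d7.png

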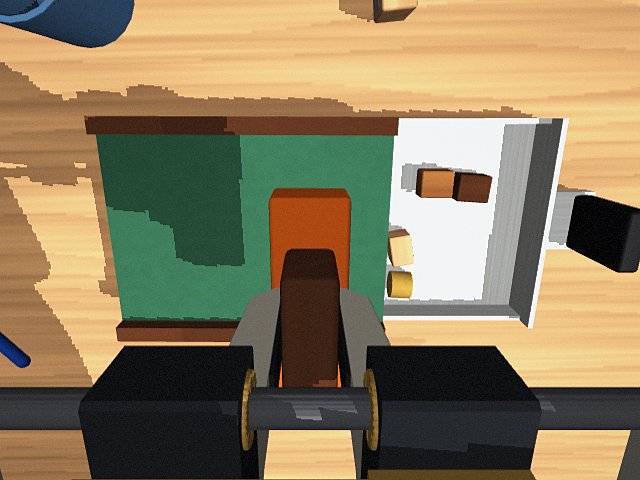

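View pics/d8.png

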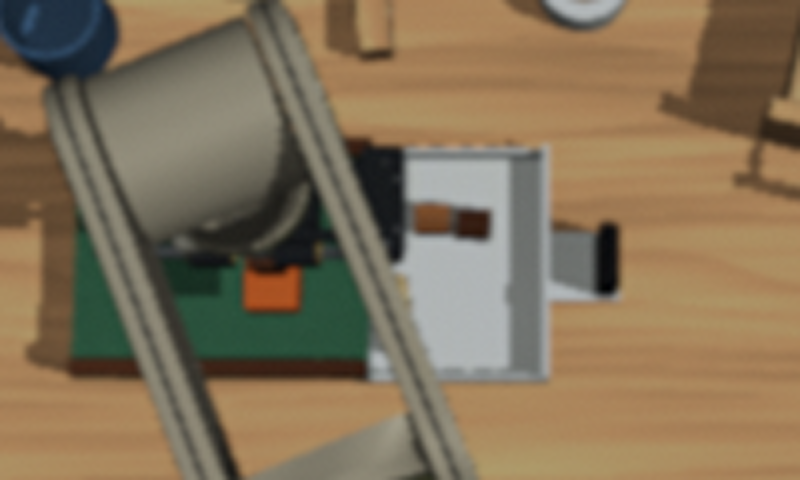

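View pics/d9.png

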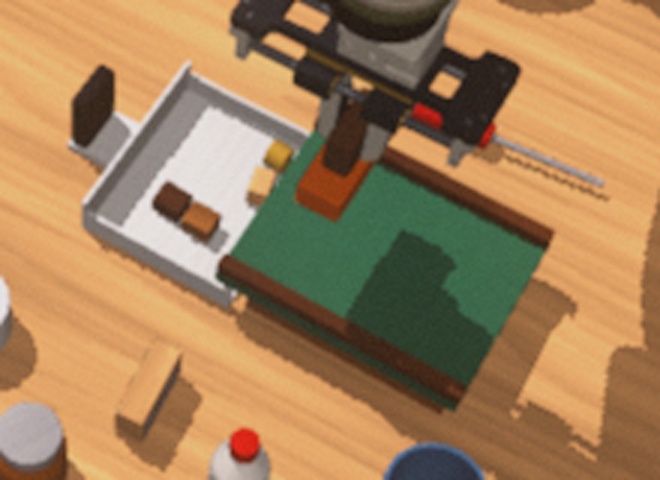

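All four offcuts are in the tray (brown (435,183), dark (472,187), pale (400,245), brass (399,285)), board clear. Now set the scraper back on the bench near where it stood.

Emit:
{"op": "move_arm", "data": {
  "series": [
    [-0.05,0.35,0,0,0,0,-1],
    [-0.1,0.7,0,0,0,0,-1],
    [-0.16,0.95,0,0,0,0,-1],
    [-0.16,0.95,0,0,0,0,-1]
  ]
}}

```text
t: 11.75
tool_pos: [0.4606, 0.1496, 0.1718]
orientation: [3.14, -0.032, -0.006]
force: [0.5, 0.0, -1.7]
opening: 0.0221
```

Emit:
{"op": "move_arm", "data": {
  "series": [
    [-0.05,0.35,0,0,0,0,-1],
    [-0.1,0.7,0,0,0,0,-1],
    [-0.16,0.95,0,0,0,0,-1],
    [-0.16,0.95,0,0,0,0,-1]
  ]
}}

```text
t: 12.15
tool_pos: [0.4436, 0.0558, 0.1726]
orientation: [3.141, -0.032, -0.004]
force: [0.2, 0.1, -1.1]
opening: 0.0217
```

Emit:
{"op": "move_arm", "data": {
  "series": [
    [-0.05,0.35,0,0,0,0,-1],
    [-0.1,0.7,0,0,0,0,-1],
    [-0.16,0.95,0,0,0,0,-1],
    [-0.16,0.95,0,0,0,0,-1]
  ]
}}

```text
t: 12.55
tool_pos: [0.4264, -0.0384, 0.1731]
orientation: [3.141, -0.032, -0.003]
force: [0.7, 1.0, -1.6]
opening: 0.022
```

Emit:
{"op": "move_arm", "data": {
  "series": [
    [-0.05,0.35,0,0,0,0,-1],
    [-0.1,0.7,0,0,0,0,-1],
    [-0.16,0.95,0,0,0,0,-1],
    [-0.16,0.95,0,0,0,0,-1]
  ]
}}

```text
t: 12.95
tool_pos: [0.4091, -0.1328, 0.1734]
orientation: [-3.141, 0.032, 0.002]
force: [-0.1, 0.4, -0.9]
opening: 0.0218
```

```bash
python3 - <<'E'
from h import *
s=read_state();print(rel((.42,-.13,.036),down(np.radians(-91.1))),s["tool_pos"],s["force"],s["t"])
E
```

```text
(array([ 0.11 , -0.03 ,  1.373]), array([-0.0001,  0.0003, -0.0003])) [ 0.4091206  -0.13282655  0.17335738] [-0.05211957  0.39374097 -0.90059953] 12.95
```

Emit:
{"op": "move_arm", "data": {
  "series": [
    [0.11,0,0.4,0,0,0,-1],
    [0.11,0,0.8,0,0,0,-1],
    [0.11,0,1.0,0,0,0,-1],
    [0.11,0,1.0,0,0,0,-1]
  ]
}}

```text
t: 13.35
tool_pos: [0.4177, -0.129, 0.0699]
orientation: [-3.137, 0.027, 0.011]
force: [-0.7, -0.1, -0.8]
opening: 0.0215
```

Emit:
{"op": "move_arm", "data": {
  "series": [
    [0,0,0.2,0,0,0,-1],
    [0,0,0.3,0,0,0,-1],
    [0,0,0.36,0,0,0,-1],
    [0,0,0.39,0,0,0,-1],
    [0,0,0.4,0,0,0,-1],
    [0,0,0.4,0,0,0,-1]
  ]
}}

```text
t: 13.95
tool_pos: [0.4207, -0.1322, 0.0347]
orientation: [3.141, -0.028, 0.001]
force: [-0.7, 0.3, -1.0]
opening: 0.0221
```

```bash
python3 - <<'E'
from h import *
s=read_state();print(s["tool_pos"],s["force"],s["t"])
c=read_camera("scene"); save(c,"pics/e1.png",(200,150,400,300),3)
E
```

```text
[ 0.42071207 -0.13224364  0.03472446] [-0.65207836  0.34094857 -1.01228225] 13.95
```

View pics/e1.png

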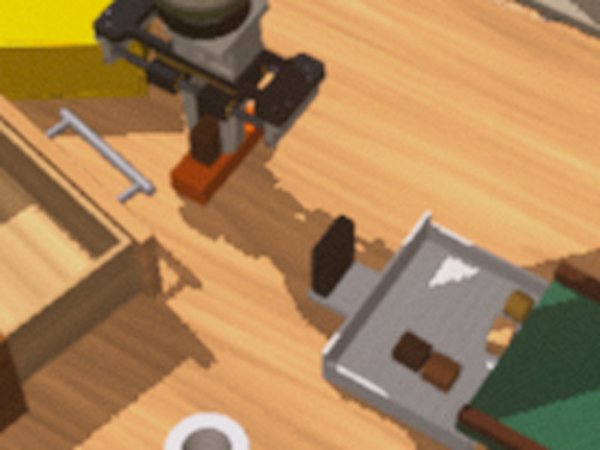

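Emit:
{"op": "move_arm", "data": {
  "series": [
    [0,0,0.02,0,0,0,-1],
    [0,0,0.025,0,0,0,-1],
    [0,0,0.025,0,0,0,0.1],
    [0,0,0.025,0,0,0,0.1],
    [0,0,0.025,0,0,0,0.1],
    [0,0,0.025,0,0,0,0.1]
  ]
}}

```text
t: 14.6
tool_pos: [0.4203, -0.1321, 0.0316]
orientation: [-3.141, 0.028, 0.0]
force: [0.0, -0.3, 0.1]
opening: 0.0485
```

Emit:
{"op": "move_arm", "data": {
  "series": [
    [0,0,-0.2,0,0,0,0.1],
    [0,0,-0.6,0,0,0,0.1],
    [0,0,-1,0,0,0,0.1],
    [0,0,-1,0,0,0,0.1]
  ]
}}

```text
t: 15.0
tool_pos: [0.4239, -0.1337, 0.1378]
orientation: [3.138, -0.028, 0.014]
force: [0.1, -0.5, 1.6]
opening: 0.0507
```

Emit:
{"op": "move_arm", "data": {
  "series": [
    [0.2,-0.4,0,0,0,0,0],
    [0.4,-0.8,0,0,0,0,0],
    [0.4,-0.9,0,0,0,0,0],
    [0.4,-0.9,0,0,0,0,0]
  ]
}}

```text
t: 15.4
tool_pos: [0.4616, -0.0414, 0.1309]
orientation: [-3.141, 0.023, 0.002]
force: [-0.7, -0.9, 0.7]
opening: 0.0464
```

```bash
python3 - <<'E'
from h import *
s=read_state();print(s["tool_pos"],s["force"],s["t"],s["opening"])
print(rel((.47,.024,.13),down(np.radians(-91.1))))
c=read_camera("wrist"); save(c,"pics/e2.png")
E
```

```text
[ 0.46157152 -0.04143284  0.13089369] [-0.74578871 -0.89143524  0.68513182] 15.4 0.04636084792048338
(array([ 0.075, -0.656,  0.009]), array([-0.0001,  0.0004,  0.0014]))
```

View pics/e2.png

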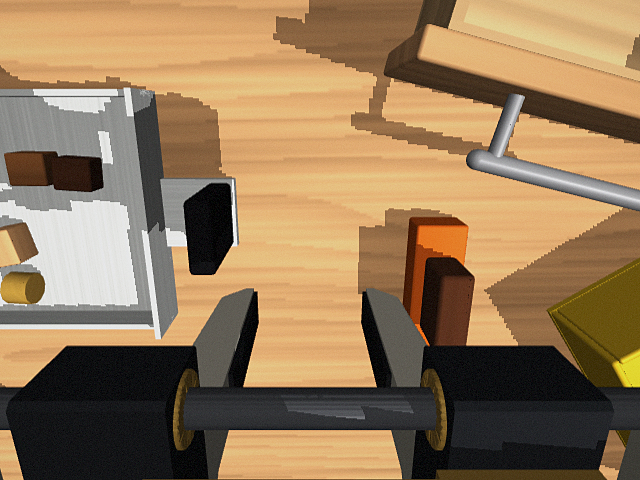

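Scraper stands upright at (440,270); tray handle (210,228). Move over the handle.

Emit:
{"op": "move_arm", "data": {
  "series": [
    [-0.1,-0.3,-0.3,0,0,0,0],
    [-0.3,-0.62,-0.5,0,0,0,0],
    [-0.3,-0.62,-0.5,0,0,0,0],
    [-0.3,-0.62,-0.5,0,0,0,0]
  ]
}}

```text
t: 15.85
tool_pos: [0.4331, 0.0189, 0.1819]
orientation: [3.141, -0.027, 0.002]
force: [-0.2, 0.1, -0.2]
opening: 0.0464
```

```bash
python3 - <<'E'
from h import *
s=read_state();print(s["tool_pos"],s["t"],s["opening"])
c=read_camera("wrist"); save(c,"pics/e3.png"); save(c,"pics/e3b.png",(240,140,400,260),5)
E
```

```text
[0.43307639 0.01890591 0.18192158] 15.85 0.046375860159057695
```

View pics/e3.png

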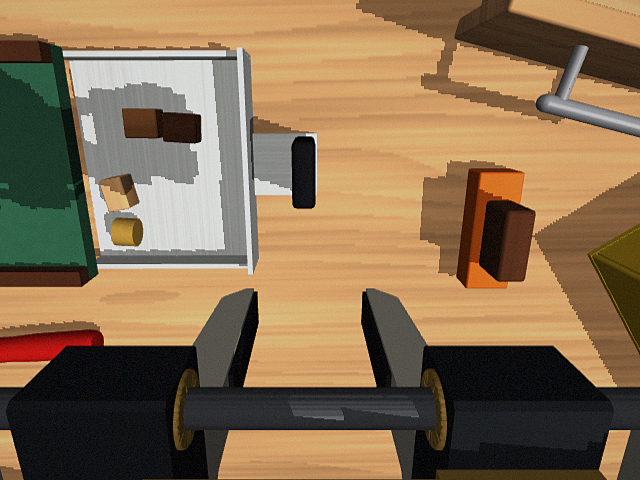

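View pics/e3b.png

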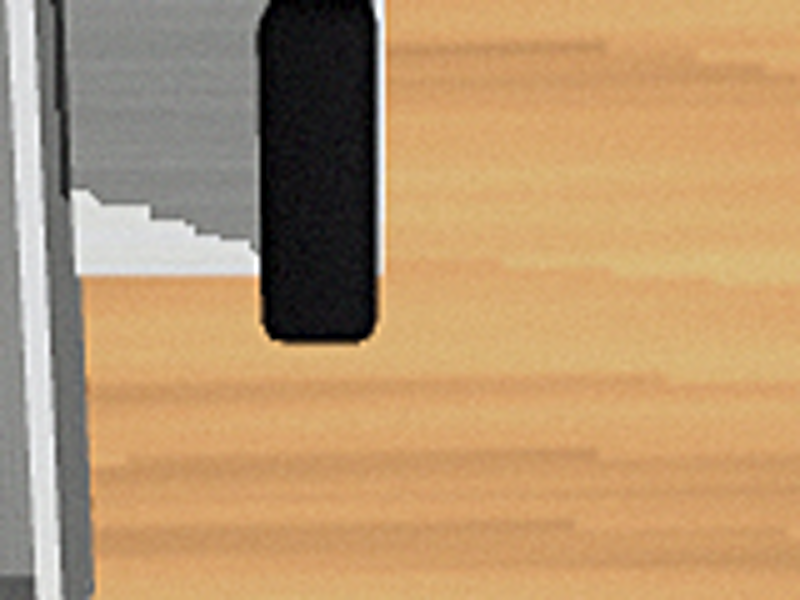

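Handle top face spans columns 292–315, rows 137–208; rear wall from (243,48) to (253,272).

```bash
python3 - <<'E'
from h import *
c=read_camera("wrist")
P=cast(c,[(292,138),(315,138),(315.5,208),(292.5,208)],.072)[:,:2]; print(P,P.mean(0))
W=cast(c,[(249.5,48),(257.5,272)],.040)[:,:2]; print(W,np.degrees(np.arctan2(*(W[0]-W[1])[::-1])))
L=cast(c,[(95,130),(95,180)],.004); 
h=P.mean(0); print(rel((h[0],h[1],.08),down(np.radians(-91.1))))
print("offs",cast(c,[(125,232),(118,192)],.02))
E
```

```text
[[0.50045465 0.02794746]
 [0.50017927 0.01294015]
 [0.45346338 0.01326571]
 [0.45375276 0.0290531 ]] [0.47696252 0.0208016 ]
[[0.55907205 0.05656441]
 [0.39435077 0.06032157]] -1.3066468296466625
(array([ 0.443, -0.032,  1.007]), array([0.0002, 0.0003, 0.0001]))
offs [[0.42409448 0.17133089 0.02      ]
 [0.45771568 0.17186166 0.02      ]]
```

Emit:
{"op": "move_arm", "data": {
  "series": [
    [0.2,-0.02,0.2,0,0,0,-0.15],
    [0.44,-0.03,0.5,0,0,0,-0.15],
    [0.44,-0.03,0.8,0,0,0,-0.15],
    [0.44,-0.03,0.8,0,0,0,-0.15]
  ]
}}

```text
t: 16.35
tool_pos: [0.4731, 0.0209, 0.0958]
orientation: [-3.141, 0.03, 0.017]
force: [-0.5, 0.3, 0.5]
opening: 0.0396
```

```bash
python3 - <<'E'
from h import *
s=read_state();print(s["tool_pos"],s["t"],s["opening"])
print(rel((.477,.021,.031),down(np.radians(-91.2))))
c=read_camera("wrist"); save(c,"pics/e4.png")
E
```

```text
[0.47310868 0.0208684  0.09584834] 16.35 0.039596125651546014
(array([ 0.046, -0.002,  0.648]), array([-0.    ,  0.0034,  0.0005]))
```

View pics/e4.png

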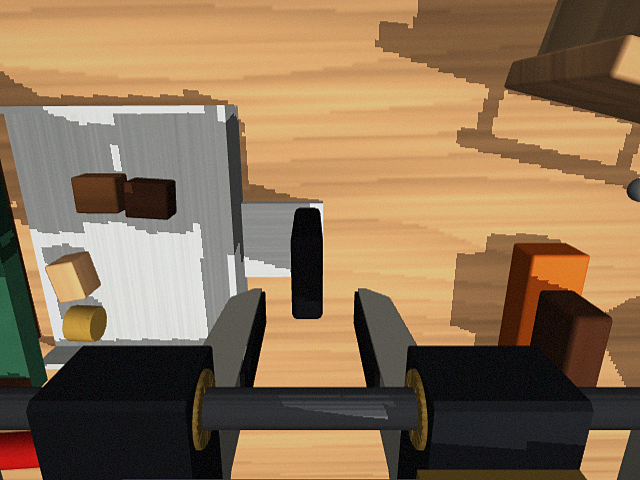

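Handle (307,263) is centred between the fingers; descend and grip.

Emit:
{"op": "move_arm", "data": {
  "series": [
    [0,0,0.2,0,0,0,-0.15],
    [0,0,0.4,0,0,0,-0.15],
    [0,0,0.58,0,0,0,-0.15],
    [0,0,0.64,0,0,0,-0.15],
    [0,0,0.64,0,0,0,-0.15],
    [0,0,0.64,0,0,0,-0.15]
  ]
}}

```text
t: 17.0
tool_pos: [0.478, 0.0216, 0.0391]
orientation: [3.141, -0.028, 0.003]
force: [-0.6, -0.4, 0.3]
opening: 0.0395
```

```bash
python3 - <<'E'
from h import *
s=read_state();print(s["tool_pos"],s["t"],s["opening"],s["force"])
print(rel((.477,.021,.031),down(np.radians(-91.2))))
E
```

```text
[0.47800225 0.02162508 0.03914444] 17.0 0.0394643449638898 [-0.56275771 -0.41962134  0.2585602 ]
(array([-0.01 ,  0.006,  0.081]), array([ 0.    , -0.0006,  0.0009]))
```

Emit:
{"op": "move_arm", "data": {
  "series": [
    [0,0,0,0,0,0,-1],
    [0,0,0,0,0,0,-1],
    [0,0,0,0,0,0,-1],
    [0,0,0,0,0,0,-1],
    [0,0,0,0,0,0,-1],
    [0,0,0,0,0,0,-1]
  ],
  "squeeze": 60
}}

```text
t: 17.6
tool_pos: [0.4774, 0.022, 0.0381]
orientation: [3.141, -0.028, 0.001]
force: [-1.4, 0.3, 4.7]
opening: 0.0157
```

```bash
python3 - <<'E'
from h import *
s=read_state();print(s["tool_pos"],s["orientation"],s["t"],s["opening"],s["force"])
E
```

```text
[0.47737124 0.02195044 0.03810923] [ 3.14142150e+00 -2.76715880e-02  9.35344345e-04] 17.6 0.015741337024612577 [-1.40530158  0.27442312  4.69857681]
```

Gripped (opening 15.7 mm). Lift a touch and draw back slowly from under the overhang.

Emit:
{"op": "move_arm", "data": {
  "series": [
    [0,0,-0.02,0,0,0,-1],
    [0,0.02,-0.04,0,0,0,-1],
    [0,0.05,-0.05,0,0,0,-1],
    [0,0.1,-0.05,0,0,0,-1],
    [0,0.16,-0.05,0,0,0,-1],
    [0,0.22,-0.05,0,0,0,-1],
    [0,0.28,-0.05,0,0,0,-1],
    [0,0.32,-0.05,0,0,0,-1]
  ]
}}

```text
t: 18.4
tool_pos: [0.4764, -0.0108, 0.0426]
orientation: [3.141, -0.029, -0.0]
force: [0.5, -0.4, -2.8]
opening: 0.0155
```

```bash
python3 - <<'E'
from h import *
s=read_state();print(s["tool_pos"],s["orientation"],s["t"],s["opening"],s["force"])
c=read_camera("scene"); save(c,"pics/f1.png",(280,200,500,360),3)
E
```

```text
[ 0.47642598 -0.0108116   0.04260169] [ 3.14136474e+00 -2.87006615e-02 -6.62042474e-05] 18.4 0.015514087782734295 [ 0.49865908 -0.4133324  -2.81526153]
```

View pics/f1.png

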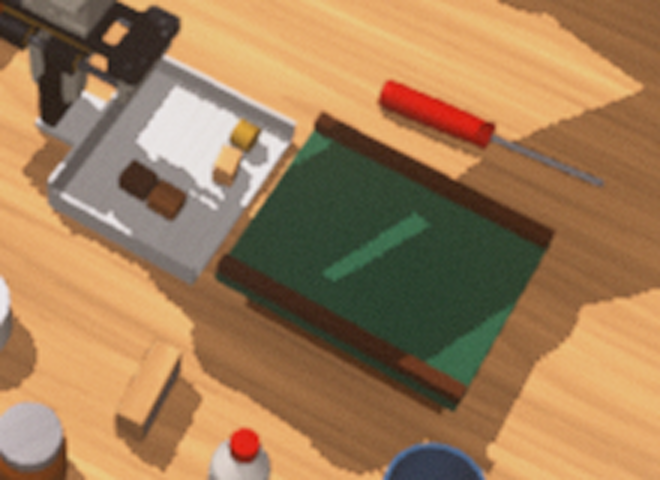

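Tray clear of the board, offcuts still inside. Tilt lip up slightly and raise.

Emit:
{"op": "move_arm", "data": {
  "series": [
    [0,0,-0.1,0.01,0,0,-1],
    [0,0,-0.25,0.03,0,0,-1],
    [0,0,-0.45,0.05,0,0,-1],
    [0,0,-0.65,0.05,0,0,-1],
    [0,0,-0.85,0.05,0,0,-1],
    [0,0,-1,0.05,0,0,-1],
    [0,0,-1,0.05,0,0,-1]
  ]
}}

```text
t: 19.15
tool_pos: [0.4781, -0.0105, 0.1451]
orientation: [-2.985, 0.026, -0.009]
force: [0.6, -0.6, -2.9]
opening: 0.0154
```

```bash
python3 - <<'E'
from h import *
s=read_state();print(s["tool_pos"],s["orientation"],s["q"],s["t"],s["opening"],s["force"])
c=read_camera("scene"); save(c,"pics/f2.png",(240,150,460,310),3)
c=read_camera("wrist"); save(c,"pics/f3.png")
E
```

```text
[ 0.47814139 -0.01048235  0.14508816] [-2.9854267   0.02602811 -0.00852969] [-0.25111967 -0.14675794  1.90806813  0.15472662  1.41431349  1.31034697] 19.15 0.015389317962244946 [ 0.55489821 -0.5771388  -2.93779426]
```

View pics/f2.png

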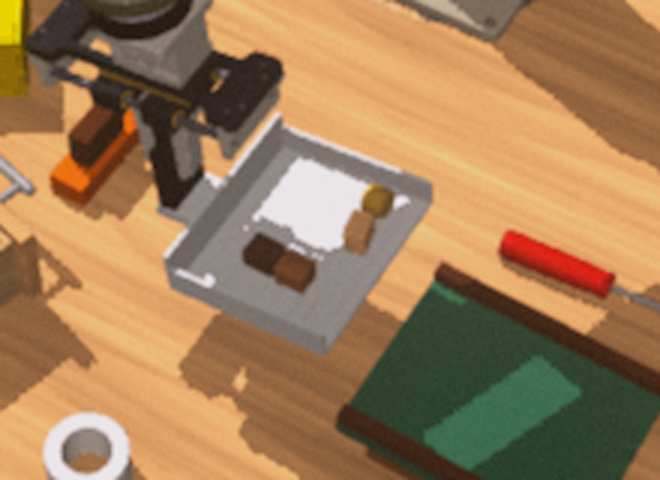

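View pics/f3.png

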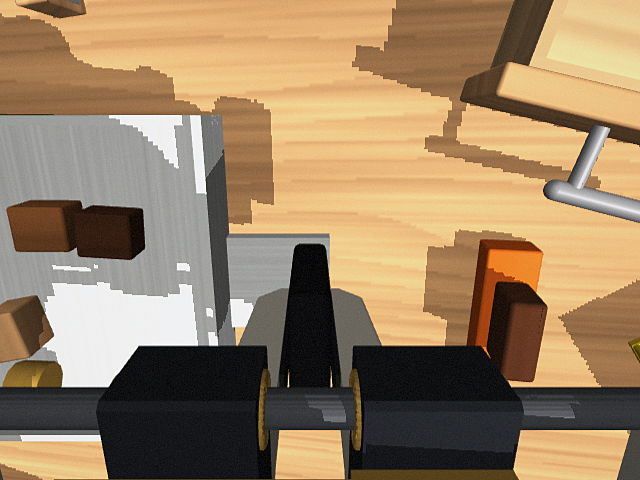

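```bash
cat >> h.py <<'E'
def trayR(az,th):
    a=np.radians(az); h=np.array([np.cos(a),np.sin(a),0])
    return Ro.from_rotvec(np.radians(th)*np.cross(h,[0,0,-1]))*down(a+np.pi)
def W(d,s=None):
    s=s or read_state(); return np.round(Ro.from_rotvec(s["orientation"]).inv().apply(d)/.1,3)
E
python3 - <<'E'
from h import *
print(W((0,-.09,.012)),rel((.461,-.45,.2),trayR(123,-9)))
c=read_camera("top"); q=[(475,258),(519.5,318.5),(467,355),(421.5,294.5)]
P=cast(c,q,.075)[:,:2]; print(P,P.mean(0),np.linalg.norm(P[1]-P[0]),np.linalg.norm(P[2]-P[1]),np.degrees(np.arctan2(*(P[0]-P[3])[::-1])),np.degrees(np.arctan2(*(P[1]-P[2])[::-1])))
save(c,"pics/f4.png",(360,180,560,380),3)
E
```

```text
[ 0.016  0.87  -0.259] (array([-0.078,  4.258, -1.257]), array([ 1.000e-04, -2.960e-02, -1.866e-01]))
[[ 0.48291529 -0.38064653]
 [ 0.3126715  -0.49343284]
 [ 0.21600667 -0.34252909]
 [ 0.38289696 -0.22565688]] [ 0.34862261 -0.36056633] 0.20421483964362508 0.17920946187539677 -57.164932059763984 -57.357483658822964
```

View pics/f4.png

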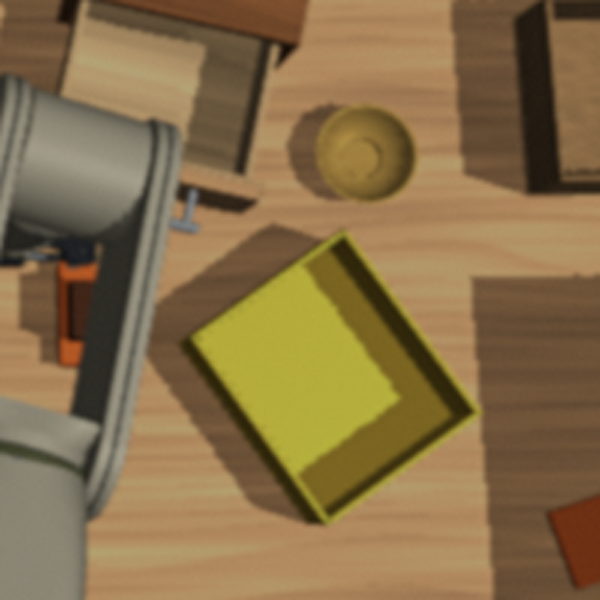

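Bin rim corners (345,235), (475,412), (325,522), (185,342) in the crop: centre (0.350,-0.360), short axis at -57°. Carry the tray over.

Emit:
{"op": "move_arm", "data": {
  "series": [
    [0,0.04,-0.02,0,0,0,-1],
    [0,0.13,-0.06,0,0,0,-1],
    [0,0.27,-0.1,0,0,0,-1],
    [0.01,0.42,-0.15,0,0,0,-1],
    [0.01,0.57,-0.2,0,0,0,-1],
    [0.01,0.71,-0.24,0,0,0,-1],
    [0.02,0.81,-0.27,0,0,0,-1],
    [0.02,0.87,-0.27,0,0,0,-1]
  ]
}}

```text
t: 20.1
tool_pos: [0.4771, -0.1017, 0.156]
orientation: [-2.985, 0.028, -0.003]
force: [0.4, -0.0, -3.1]
opening: 0.0156
```

Emit:
{"op": "move_arm", "data": {
  "series": [
    [0,0.08,-0.02,0,0,0,-1],
    [0,0.19,-0.06,0,0,0,-1],
    [0,0.32,-0.1,0,0,0,-1],
    [0.01,0.46,-0.15,0,0,0,-1],
    [0.01,0.6,-0.2,0,0,0,-1],
    [0.01,0.73,-0.24,0,0,0,-1],
    [0.02,0.83,-0.27,0,0,0,-1],
    [0.02,0.9,-0.27,0,0,0,-1]
  ]
}}

```text
t: 20.9
tool_pos: [0.4775, -0.1947, 0.1687]
orientation: [-2.985, 0.028, -0.003]
force: [0.3, 0.5, -3.2]
opening: 0.0158
```

```bash
python3 - <<'E'
from h import *
s=read_state();print(s["tool_pos"],s["t"],s["opening"],s["force"])
print(rel((.461,-.45,.21),trayR(122.7,-9)))
c=read_camera("wrist"); save(c,"pics/f5.png")
E
```

```text
[ 0.47749745 -0.19472012  0.16867004] 20.9 0.015776411458821592 [ 0.33420553  0.45438725 -3.16858118]
(array([-0.117,  2.46 , -0.807]), array([ 0.0002, -0.0295, -0.1852]))
```

View pics/f5.png

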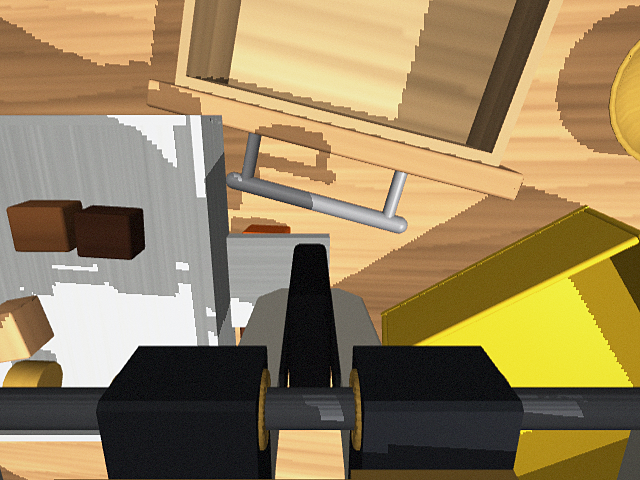

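Offcuts have not moved in the tray; drawer handle at (315,200), bin right. Continue.

Emit:
{"op": "move_arm", "data": {
  "series": [
    [0,0.08,-0.03,0,0,0,-1],
    [0,0.19,-0.07,0,0,0,-1],
    [-0.01,0.32,-0.12,0,0,0,-1],
    [-0.02,0.46,-0.18,0,0,0,-1],
    [-0.03,0.6,-0.24,0,0,0,-1],
    [-0.04,0.73,-0.28,0,0,0,-1],
    [-0.04,0.83,-0.32,0,0,0,-1],
    [-0.04,0.9,-0.33,0,0,0,-1]
  ]
}}

```text
t: 21.75
tool_pos: [0.4716, -0.2887, 0.1872]
orientation: [-2.985, 0.028, -0.003]
force: [0.0, 0.6, -2.7]
opening: 0.0157
```

Emit:
{"op": "move_arm", "data": {
  "series": [
    [0,0.08,-0.03,0,0,-0.01,-1],
    [0,0.19,-0.07,0,-0.003,-0.025,-1],
    [-0.01,0.32,-0.12,0,-0.006,-0.045,-1],
    [-0.02,0.46,-0.18,0,-0.01,-0.065,-1],
    [-0.03,0.6,-0.24,0,-0.013,-0.085,-1],
    [-0.04,0.73,-0.28,0,-0.016,-0.105,-1],
    [-0.04,0.83,-0.32,0,-0.018,-0.12,-1],
    [-0.04,0.9,-0.33,0,-0.02,-0.13,-1]
  ]
}}

```text
t: 22.55
tool_pos: [0.466, -0.3822, 0.2054]
orientation: [-2.929, -0.59, 0.043]
force: [0.8, 0.4, -3.4]
opening: 0.0159
```

```bash
python3 - <<'E'
from h import *
s=read_state();print(s["tool_pos"],s["t"],s["opening"],s["force"])
print(rel((.463,-.53,.21),trayR(122.7,-9)))
c=read_camera("wrist"); save(c,"pics/f6.png")
E
```

```text
[ 0.46597814 -0.38216896  0.20535433] 22.55 0.01588184923486556 [ 0.76338351  0.36973825 -3.44346906]
(array([-0.599,  1.328, -0.258]), array([ 0.0002, -0.0093, -0.0545]))
```

View pics/f6.png

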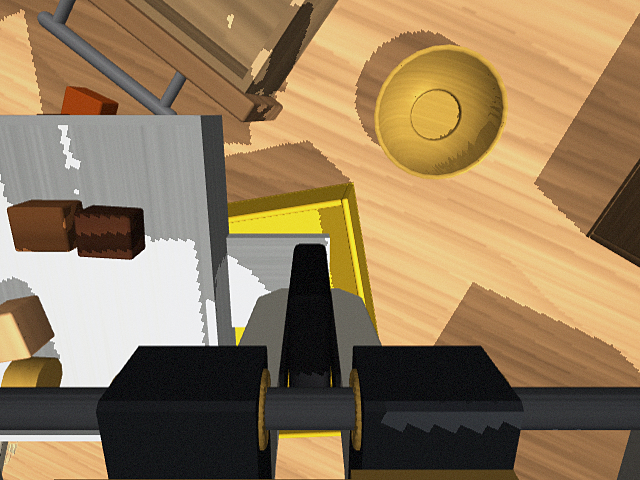

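Emit:
{"op": "move_arm", "data": {
  "series": [
    [-0.03,0.06,-0.01,0,-0.001,-0.01,-1],
    [-0.08,0.17,-0.04,0,-0.003,-0.02,-1],
    [-0.14,0.3,-0.07,0,-0.005,-0.03,-1],
    [-0.2,0.44,-0.1,0,-0.007,-0.04,-1],
    [-0.27,0.6,-0.13,0,-0.009,-0.05,-1],
    [-0.34,0.75,-0.15,0,-0.009,-0.054,-1],
    [-0.39,0.87,-0.17,0,-0.009,-0.054,-1],
    [-0.43,0.95,-0.18,0,-0.009,-0.054,-1]
  ]
}}

```text
t: 23.4
tool_pos: [0.4634, -0.4876, 0.2076]
orientation: [-2.871, -0.836, 0.065]
force: [-0.0, -0.6, -1.7]
opening: 0.016
```

```bash
python3 - <<'E'
from h import *
s=read_state();print(s["tool_pos"],s["t"],s["opening"],s["force"])
h=np.array([np.cos(np.radians(122.7)),np.sin(np.radians(122.7)),0])
def tcp(lip,th):
    t=np.radians(th); return np.array(lip)+h*(-.182*np.cos(t)+.034*np.sin(t))+np.array([0,0,.182*np.sin(t)+.034*np.cos(t)])
L=np.array([.35,-.36,.0])-.02*h
for th,z in ((0,.13),(15,.115),(30,.10),(45,.09),(55,.085)):
    P=tcp(L+[0,0,z],th); print(th,np.round(P,3),*rel(P,trayR(122.7,th),s))
E
```

```text
[ 0.46337012 -0.48761442  0.20764205] 23.4 0.016029254133541535 [-0.02056038 -0.55069463 -1.73483775]
0 [ 0.459 -0.53   0.164] [-0.263  0.399  0.379] [-0.05   -0.0003 -0.0013]
15 [ 0.451 -0.517  0.195] [-0.264  0.202  0.096] [-1.334e-01 -1.000e-04 -1.300e-03]
30 [ 0.437 -0.495  0.22 ] [-0.265 -0.098 -0.114] [-2.167e-01  1.000e-04 -1.300e-03]
45 [ 0.417 -0.465  0.243] [-0.266 -0.488 -0.278] [-0.3     0.0003 -0.0013]
55 [ 0.402 -0.441  0.254] [-0.267 -0.783 -0.341] [-0.3556  0.0004 -0.0013]
```

Emit:
{"op": "move_arm", "data": {
  "series": [
    [-0.03,0.04,0.02,-0.003,0,0,-1],
    [-0.08,0.12,0.07,-0.01,0,-0.001,-1],
    [-0.14,0.21,0.14,-0.018,0,-0.001,-1],
    [-0.2,0.29,0.22,-0.027,0,-0.001,-1],
    [-0.24,0.36,0.3,-0.036,0,-0.001,-1],
    [-0.26,0.4,0.35,-0.045,0,-0.001,-1],
    [-0.26,0.4,0.38,-0.05,0,-0.001,-1],
    [-0.26,0.4,0.38,-0.05,0,-0.001,-1]
  ]
}}

```text
t: 24.2
tool_pos: [0.4593, -0.5282, 0.1639]
orientation: [-3.014, -0.884, -0.001]
force: [-1.0, -0.1, -2.5]
opening: 0.0156
```

```bash
cat >>h.py <<'E'
hb=np.array([np.cos(np.radians(122.7)),np.sin(np.radians(122.7)),0])
def tcp(lip,th):
    t=np.radians(th); return np.array(lip)+hb*(-.182*np.cos(t)+.034*np.sin(t))+np.array([0,0,.182*np.sin(t)+.034*np.cos(t)])
E
python3 - <<'E'
from h import *
s=read_state();print(s["tool_pos"],s["t"],s["opening"],s["force"])
L=np.array([.35,-.36,.0])-.02*hb
for th,z in ((0,.13),(7,.122),(14,.115),(21,.11),(28,.103),(35,.096),(42,.092),(48,.088),(55,.085)):
    P=tcp(L+[0,0,z],th); print(th,np.round(P,3),*rel(P,trayR(122.7,th),s))
c=read_camera("scene"); save(c,"pics/f7.png",(100,60,340,240),3)
c=read_camera("top"); save(c,"pics/f8.png",(360,200,560,380),3)
E
```

```text
[ 0.45931614 -0.52822623  0.16387183] 24.2 0.015591342868072261 [-0.98449931 -0.11022325 -2.54010695]
0 [ 0.459 -0.53   0.164] [-0.011  0.014 -0.001] [-0.0001 -0.0002  0.    ]
7 [ 0.456 -0.525  0.178] [-0.011 -0.041 -0.141] [-0.039  -0.0002  0.    ]
14 [ 0.452 -0.519  0.192] [-0.011 -0.123 -0.281] [-0.0779 -0.0002 -0.    ]
21 [ 0.446 -0.51   0.207] [-0.011 -0.229 -0.431] [-0.1168 -0.0002 -0.    ]
28 [ 0.439 -0.499  0.218] [-0.011 -0.359 -0.546] [-0.1557 -0.0002 -0.    ]
35 [ 0.431 -0.486  0.228] [-0.011 -0.511 -0.643] [-1.946e-01 -2.000e-04 -1.000e-04]
42 [ 0.422 -0.472  0.239] [-0.01  -0.682 -0.751] [-2.335e-01 -2.000e-04 -1.000e-04]
48 [ 0.413 -0.458  0.246] [-0.01  -0.841 -0.821] [-2.668e-01 -2.000e-04 -1.000e-04]
55 [ 0.402 -0.441  0.254] [-0.01  -1.041 -0.897] [-3.057e-01 -2.000e-04 -1.000e-04]
```

View pics/f7.png

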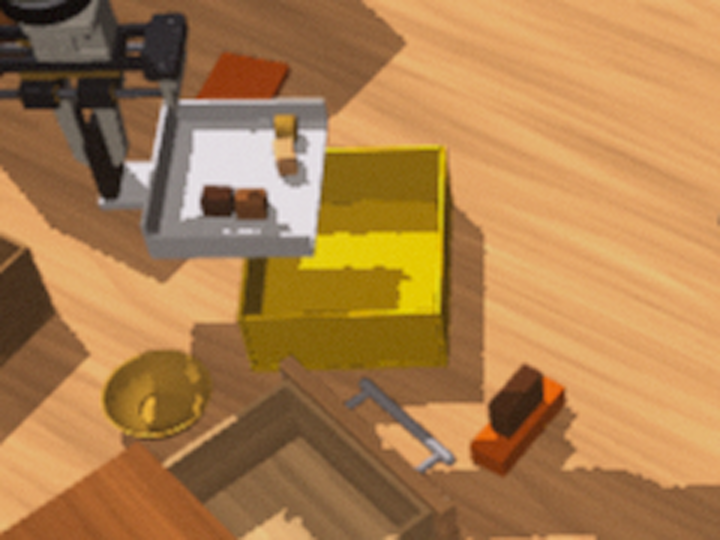

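View pics/f8.png

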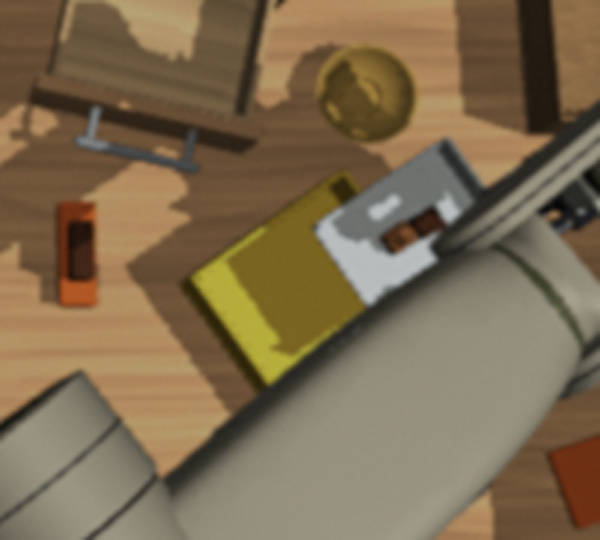

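```bash
python3 - <<'E'
from h import *
c=read_camera("scene")
P=cast(c,[(100+326/3,60+110/3),(100+314/3,60+246/3)],.132)[:,:2];print(P,P.mean(0))
B=cast(c,[(100+445/3,60+147/3),(100+442/3,60+314/3),(100+240/3,60+319/3)],.075)[:,:2];print(B)
w=np.array([-hb[1],hb[0]]); print("lat lip",P@w,"bin",B@w,"along lip",P@hb[:2],"bin",B@hb[:2], np.array([.35,-.36])@w)
E
```

```text
[[ 0.28595021 -0.42209494]
 [ 0.42581116 -0.32944642]] [ 0.35588069 -0.37577068]
[[ 0.22175268 -0.34075208]
 [ 0.39332013 -0.22419468]
 [ 0.49123017 -0.37220728]]
lat lip [-0.01259748 -0.18034444] bin [-0.00251926 -0.20986413 -0.2122941 ] along lip [-0.50967928 -0.50727307] bin [-0.40654628 -0.40114963 -0.57859878] -0.10004225830890132
```

Tray lip sits inside the bin, needs ~8 mm sideways (tool +x). Start tipping.

Emit:
{"op": "move_arm", "data": {
  "series": [
    [0.03,0,-0.06,-0.015,0,0,-1],
    [0.06,-0.04,-0.14,-0.039,0,0,-1],
    [0.08,-0.08,-0.21,-0.058,0,0,-1],
    [0.08,-0.12,-0.28,-0.078,0,0,-1],
    [0.08,-0.17,-0.35,-0.097,0,0,-1],
    [0.08,-0.23,-0.43,-0.117,0,0,-1],
    [0.08,-0.29,-0.49,-0.136,0,0,-1],
    [0.08,-0.36,-0.55,-0.156,0,0,-1]
  ]
}}

```text
t: 25.15
tool_pos: [0.447, -0.4946, 0.2207]
orientation: [2.554, 0.749, 0.19]
force: [0.1, 0.3, -2.0]
opening: 0.0157
```

```bash
python3 - <<'E'
from h import *
s=read_state();print(s["tool_pos"],s["q"],s["t"],s["opening"],s["force"])
L=np.array([.35,-.36,.0])-.02*hb+.008*np.array([.8415,.54,0])
for th,z in ((35,.096),(42,.092),(48,.088),(55,.085)):
    P=tcp(L+[0,0,z],th); print(th,np.round(P,3),*rel(P,trayR(122.7,th),s))
c=read_camera("scene"); save(c,"pics/f9.png",(100,60,340,240),3)
E
```

```text
[ 0.44696302 -0.49461349  0.2206631 ] [-0.88143293 -0.14417533  1.84034811 -0.06784015  0.95570168  0.14429027] 25.15 0.01568531426095343 [ 0.08509576  0.32123827 -2.02847093]
35 [ 0.438 -0.482  0.228] [-0.009 -0.106 -0.143] [-0.0373 -0.0002 -0.0002]
42 [ 0.428 -0.467  0.239] [-0.009 -0.205 -0.319] [-0.0762 -0.0002 -0.0002]
48 [ 0.42  -0.454  0.246] [-0.009 -0.313 -0.456] [-0.1095 -0.0002 -0.0002]
55 [ 0.409 -0.437  0.254] [-0.009 -0.453 -0.617] [-0.1484 -0.0002 -0.0002]
```

View pics/f9.png

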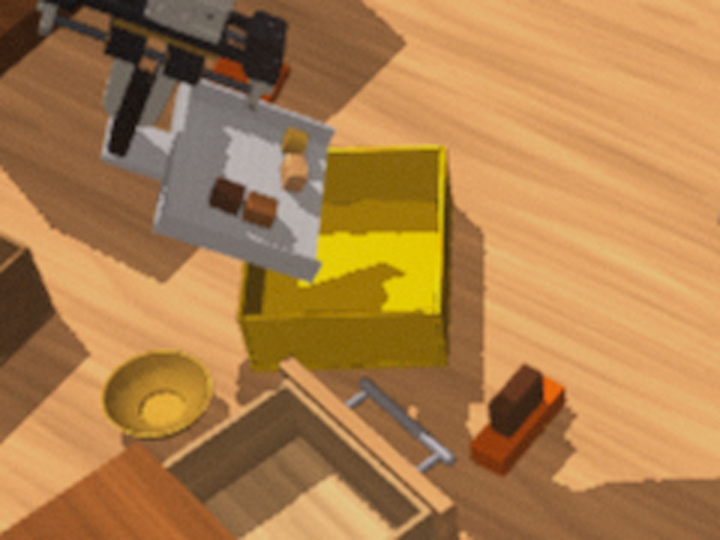

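Just starting to slide. Tip on.

Emit:
{"op": "move_arm", "data": {
  "series": [
    [0,-0.05,-0.07,-0.018,0,0,-1],
    [0,-0.1,-0.14,-0.037,0,0,-1],
    [0,-0.15,-0.23,-0.056,0,0,-1],
    [0,-0.2,-0.32,-0.076,0,0,-1],
    [0,-0.26,-0.39,-0.093,0,0,-1],
    [0,-0.31,-0.46,-0.11,0,0,-1],
    [0,-0.38,-0.54,-0.13,0,0,-1],
    [0,-0.45,-0.62,-0.148,0,0,-1]
  ]
}}

```text
t: 26.0
tool_pos: [0.4094, -0.4366, 0.2535]
orientation: [2.114, 0.619, 0.322]
force: [-0.3, 0.3, -1.9]
opening: 0.016
```

Emit:
{"op": "move_arm", "data": {
  "series": [
    [0,0,0,0,0,0,-1],
    [0,0,0,0,0,0,-1],
    [0,0,0,0,0,0,-1],
    [0,0,0,0,0,0,-1]
  ]
}}

```text
t: 26.4
tool_pos: [0.4099, -0.4375, 0.254]
orientation: [2.116, 0.619, 0.322]
force: [-0.6, 0.0, -1.9]
opening: 0.0159
```

```bash
python3 - <<'E'
from h import *
s=read_state();print(s["tool_pos"],s["q"],s["t"],s["opening"],s["force"])
c=read_camera("scene"); save(c,"pics/g1.png",(100,60,340,240),3)
E
```

```text
[ 0.40992515 -0.43750618  0.25396921] [-0.802198   -0.73021965  2.40969367 -0.318655    0.53837685  0.39222185] 26.4 0.015855658170285346 [-0.61112709  0.02697925 -1.90056728]
```

View pics/g1.png

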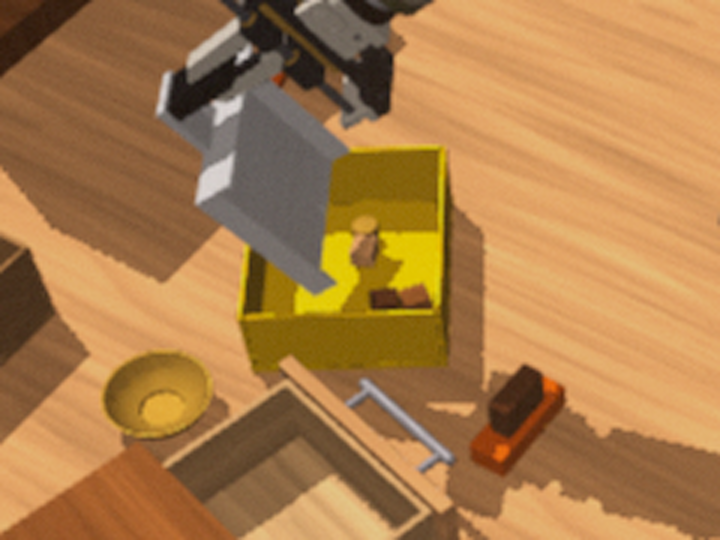

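All four offcuts are in the bin (365,240) and (400,298) of the crop; tray empty. Level the tray again.

```bash
python3 - <<'E'
from h import *
s=read_state()
print(rel((.455,-.49,.24),trayR(122.7,27),s)); print(W((.03,-.06,.02)))
E
```

```text
(array([0.097, 0.286, 0.639]), array([ 0.1541, -0.    , -0.0003]))
[-0.071  0.548  0.429]
```

Emit:
{"op": "move_arm", "data": {
  "series": [
    [0.01,0.05,0.08,0.02,0,0,-1],
    [0.02,0.1,0.18,0.045,0,0,-1],
    [0.05,0.17,0.33,0.08,0,0,-1],
    [0.08,0.24,0.5,0.12,0,0,-1],
    [0.1,0.29,0.64,0.154,0,0,-1],
    [0.1,0.29,0.64,0.154,0,0,-1]
  ]
}}

```text
t: 27.05
tool_pos: [0.4568, -0.4925, 0.2372]
orientation: [2.581, 0.756, 0.179]
force: [-1.0, 0.2, -3.3]
opening: 0.0159
```

```bash
python3 - <<'E'
from h import *
s=read_state()
print(s["tool_pos"],rel((.465,-.50,.20),trayR(108,-2),s),rel((.465,-.50,.20),trayR(122.7,-2),s))
E
```

```text
[ 0.45679517 -0.49247413  0.23720903] (array([ 0.028, -0.071,  0.381]), array([ 0.1583, -0.0176,  0.0802])) (array([ 0.028, -0.071,  0.381]), array([ 0.1592, -0.    , -0.0004]))
```

Emit:
{"op": "move_arm", "data": {
  "series": [
    [0.01,-0.01,0.1,0.04,0,0,-1],
    [0.02,-0.03,0.2,0.08,0,0,-1],
    [0.03,-0.05,0.3,0.12,0,0,-1],
    [0.03,-0.07,0.38,0.159,0,0,-1],
    [0.03,-0.07,0.38,0.159,0,0,-1]
  ]
}}

```text
t: 27.55
tool_pos: [0.463, -0.4975, 0.1945]
orientation: [-2.978, -0.872, 0.019]
force: [-1.3, 1.9, -3.9]
opening: 0.0157
```

```bash
python3 - <<'E'
from h import *
s=read_state()
print(s["tool_pos"],s["q"],rel((.476,-.02,.18),trayR(88.8,-2),s),rel((.476,-.02,.18),trayR(88.8,0),s)); print(W((.003,.09,0)))
E
```

```text
[ 0.46295732 -0.49750199  0.1945184 ] [-0.89864553  0.39718247  1.21928493  0.00338336  1.56548328  0.10263068] (array([ 2.684, -3.942,  0.303]), array([-0.0017,  0.0073,  0.1878])) (array([ 2.684, -3.942,  0.303]), array([-0.0124,  0.004 ,  0.1879]))
[ 0.511 -0.741  0.03 ]
```

Emit:
{"op": "move_arm", "data": {
  "series": [
    [0.1,-0.15,0,0,0,0,-1],
    [0.25,-0.36,0.01,0,0,0,-1],
    [0.41,-0.6,0.02,0,0,0,-1],
    [0.54,-0.79,0.03,0,0,0,-1],
    [0.65,-0.95,0.03,0,0,0,-1]
  ]
}}

```text
t: 28.05
tool_pos: [0.4673, -0.3807, 0.2034]
orientation: [-2.993, -0.879, 0.008]
force: [0.4, -0.5, -1.8]
opening: 0.0157
```

Emit:
{"op": "move_arm", "data": {
  "series": [
    [0.14,-0.2,0.01,0,0,0,-1],
    [0.28,-0.4,0.01,0,0,0,-1],
    [0.41,-0.6,0.02,0,0,0,-1],
    [0.54,-0.79,0.03,0,0,0,-1],
    [0.65,-0.95,0.03,0,0,0,-1]
  ]
}}

```text
t: 28.55
tool_pos: [0.4705, -0.2656, 0.2029]
orientation: [-2.992, -0.878, 0.007]
force: [0.1, 0.2, -1.8]
opening: 0.0155
```

Emit:
{"op": "move_arm", "data": {
  "series": [
    [0.14,-0.2,0.01,0,0,0.02,-1],
    [0.28,-0.4,0.01,0,0,0.05,-1],
    [0.41,-0.6,0.02,0,0.002,0.08,-1],
    [0.54,-0.79,0.03,0,0.004,0.12,-1],
    [0.65,-0.95,0.03,0,0.006,0.16,-1],
    [0.65,-0.95,0.03,0,0.007,0.187,-1],
    [0.65,-0.95,0.03,0,0.007,0.187,-1]
  ]
}}

```text
t: 29.25
tool_pos: [0.474, -0.1512, 0.2023]
orientation: [-3.114, 0.027, -0.014]
force: [0.7, 0.3, -2.5]
opening: 0.0158
```

```bash
python3 - <<'E'
from h import *
s=read_state()
print(s["tool_pos"],s["t"],rel((.476,-.02,.18),trayR(88.8,0),s),rel((.476,-.02,.045),trayR(88.8,0),s)); print(W((.003,.09,0)))
E
```

```text
[ 0.47397788 -0.15122655  0.20229583] 29.25 (array([-0.005, -1.306,  0.259]), array([-0.0089, -0.0028,  0.0011])) (array([-0.017, -1.268,  1.609]), array([-0.0089, -0.0028,  0.0011]))
[ 0.014 -0.9    0.025]
```

Emit:
{"op": "move_arm", "data": {
  "series": [
    [0,-0.2,0.05,-0.009,-0.003,0.001,-1],
    [0,-0.5,0.1,-0.009,-0.003,0.001,-1],
    [-0.01,-0.8,0.15,-0.009,-0.003,0.001,-1],
    [-0.01,-1,0.3,-0.009,-0.003,0.001,-1],
    [-0.01,-1,0.5,-0.009,-0.003,0.001,-1],
    [-0.01,-1,0.7,-0.009,-0.003,0.001,-1],
    [-0.01,-1,0.7,-0.009,-0.003,0.001,-1]
  ]
}}

```text
t: 29.95
tool_pos: [0.473, -0.0494, 0.1319]
orientation: [-3.14, 0.028, 0.011]
force: [-0.2, 0.0, -1.9]
opening: 0.0157
```

```bash
python3 - <<'E'
from h import *
s=read_state()
print(s["tool_pos"],s["t"],s["orientation"],rel((.4765,-.018,.043),trayR(88.85,0),s))
c=read_camera("scene"); save(c,"pics/g2.png",(240,150,460,310),3)
E
```

```text
[ 0.47297409 -0.0493715   0.1319195 ] 29.95 [-3.13963121  0.02786826  0.01140621] (array([ 0.036, -0.313,  0.89 ]), array([-0.0006,  0.0023,  0.0007]))
```

View pics/g2.png

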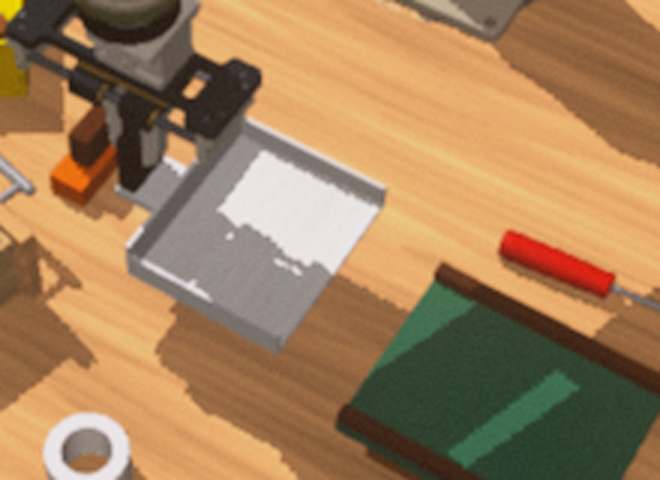

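Emit:
{"op": "move_arm", "data": {
  "series": [
    [0.01,-0.1,0.1,0,0,0,-1],
    [0.02,-0.22,0.3,0,0,0,-1],
    [0.03,-0.31,0.5,0,0,0,-1],
    [0.03,-0.31,0.68,0,0,0,-1],
    [0.03,-0.31,0.8,0,0,0,-1],
    [0.03,-0.31,0.87,0,0,0,-1],
    [0.03,-0.31,0.88,0,0,0,-1],
    [0.03,-0.31,0.88,0,0,0,-1]
  ]
}}

```text
t: 30.8
tool_pos: [0.4789, -0.0189, 0.0472]
orientation: [-3.14, 0.032, 0.004]
force: [-0.2, 0.1, -1.7]
opening: 0.0154
```

```bash
python3 - <<'E'
from h import *
s=read_state()
print(s["tool_pos"],s["t"],s["orientation"],s["force"],rel((.4774,.022,.0405),trayR(88.85,0),s))
c=read_camera("scene"); save(c,"pics/g3.png",(280,190,460,330),4)
E
```

```text
[ 0.47885212 -0.01885799  0.04724327] 30.8 [-3.14007621  0.03229739  0.00430492] [-0.18646643  0.14587095 -1.66332382] (array([-0.023, -0.408,  0.068]), array([-0.0004,  0.0009, -0.0002]))
```

View pics/g3.png

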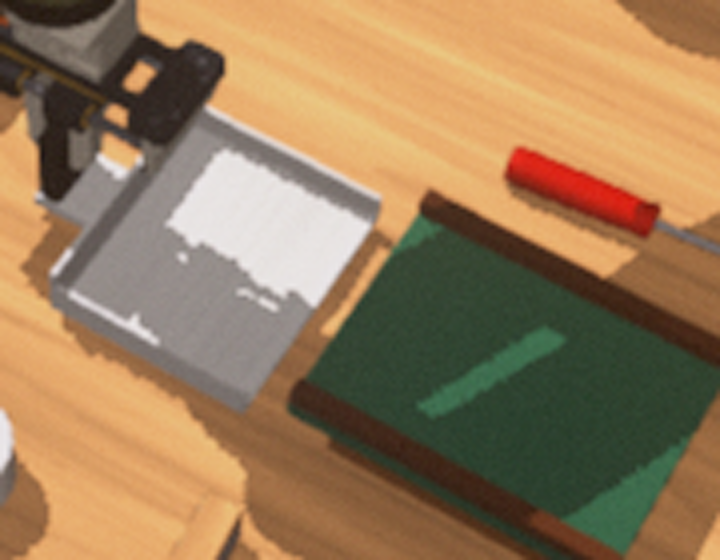

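Emit:
{"op": "move_arm", "data": {
  "series": [
    [-0.02,-0.02,0.04,0,0,0,-1],
    [-0.02,-0.08,0.06,0,0,0,-1],
    [-0.02,-0.16,0.07,0,0,0,-1],
    [-0.02,-0.24,0.07,0,0,0,-1],
    [-0.02,-0.32,0.07,0,0,0,-1],
    [-0.02,-0.38,0.07,0,0,0,-1],
    [-0.02,-0.41,0.07,0,0,0,-1],
    [-0.02,-0.41,0.07,0,0,0,-1]
  ]
}}

```text
t: 31.65
tool_pos: [0.4772, 0.0228, 0.0397]
orientation: [-3.14, 0.031, 0.006]
force: [0.2, 0.5, -1.4]
opening: 0.0163
```

```bash
python3 - <<'E'
from h import *
s=read_state()
print(s["tool_pos"],s["t"],s["orientation"],s["force"],rel((.4774,.022,.0375),trayR(88.85,0),s))
E
```

```text
[0.47718936 0.02284711 0.0397488 ] 31.65 [-3.14004389  0.03061211  0.00556943] [ 0.18836502  0.51450876 -1.40253491] (array([0.002, 0.008, 0.022]), array([-0.0004,  0.0011,  0.0002]))
```

Lower the last 2 mm and release.

Emit:
{"op": "move_arm", "data": {
  "series": [
    [0,0.01,0.015,0,0,0,-1],
    [0,0.01,0.025,0,0,0,-1],
    [0,0.01,0.025,0,0,0,-1],
    [0,0.01,0.025,0,0,0,-0.15],
    [0,0.01,0.025,0,0,0,-0.15],
    [0,0.01,0.025,0,0,0,-0.15],
    [0,0.01,0.025,0,0,0,-0.15]
  ]
}}

```text
t: 32.35
tool_pos: [0.4771, 0.0212, 0.0371]
orientation: [-3.14, 0.032, 0.006]
force: [-0.0, -0.3, -0.3]
opening: 0.0386
```

Emit:
{"op": "move_arm", "data": {
  "series": [
    [0,0,-0.2,0,0,0,-0.15],
    [0,0,-0.5,0,0,0,-0.15],
    [0,0,-0.9,0,0,0,-0.15],
    [0,0,-1,0,0,0,-0.15]
  ]
}}

```text
t: 32.75
tool_pos: [0.4801, 0.021, 0.1419]
orientation: [-3.14, 0.032, -0.005]
force: [0.7, -0.3, 0.8]
opening: 0.0393
```

Emit:
{"op": "move_arm", "data": {
  "series": [
    [-0.3,0.3,-0.3,0,0,0,0.1],
    [-0.5,0.6,-0.5,0,0,0,0.1],
    [-0.5,0.9,-0.5,0,0,0,0.1],
    [-0.5,0.9,-0.5,0,0,0,0.1]
  ]
}}

```text
t: 33.15
tool_pos: [0.4259, -0.0706, 0.1879]
orientation: [3.141, -0.037, -0.003]
force: [0.3, 0.3, -0.5]
opening: 0.0511
```

```bash
python3 - <<'E'
from h import *
s=read_state()
print(s["tool_pos"],s["t"])
c=read_camera("wrist"); save(c,"pics/g4.png");c=read_camera("scene"); save(c,"pics/g5.png",(280,190,480,340),4);c=read_camera("top"); save(c,"pics/g6.png",(180,170,380,320),4)
E
```

```text
[ 0.42590474 -0.0705713   0.18789513] 33.15
```

View pics/g4.png

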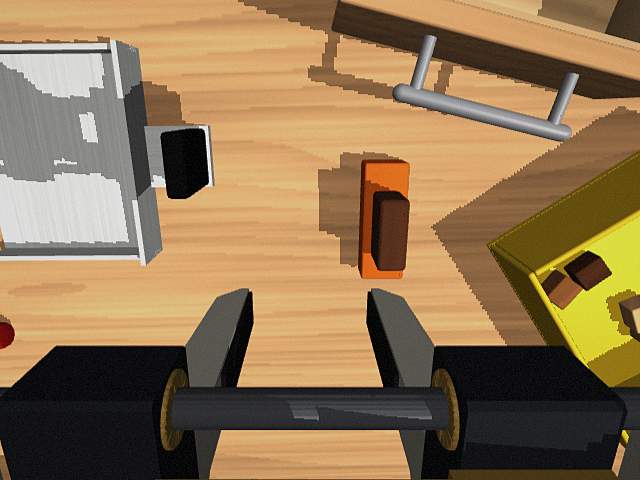

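View pics/g5.png

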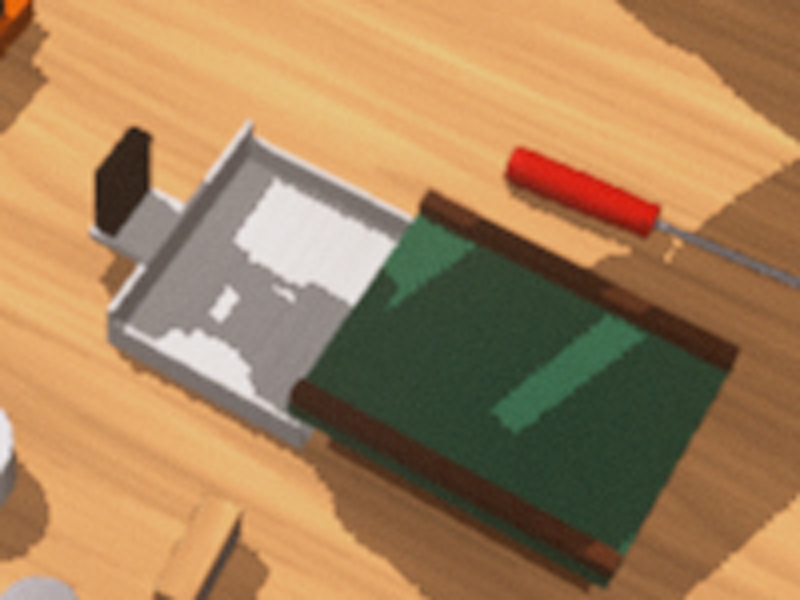

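View pics/g6.png

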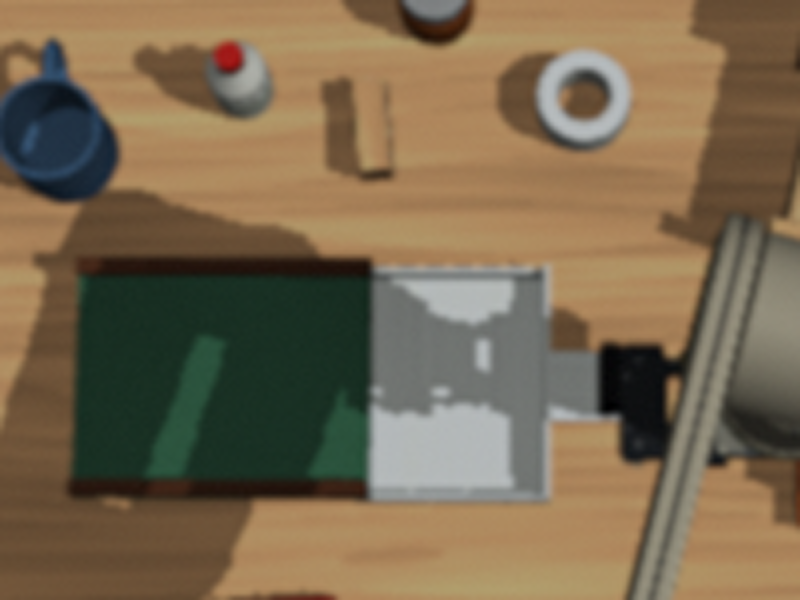

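Tray is back in place, level, lip under the edge; scraper upright with base corners (362,160),(409,160),(407,278),(361,277).

```bash
python3 - <<'E'
from h import *
c=read_camera("wrist")
for z,q in ((.026,[(362,161),(409,161),(407,278),(361,277)]),(.064,[(380,192),(409,192),(407,270),(376,269)])):
    P=cast(c,q,z)[:,:2]; print(P,P.mean(0))
H=cast(c,[(400,93),(566,132)],.077)[:,:2]; print(H,H.mean(0),np.degrees(np.arctan2(*(H[0]-H[1])[::-1])))
print(rel((.4205,-.132,.13),down(np.radians(-91.3))))
E
```

```text
[[ 0.47080634 -0.11005645]
 [ 0.47003923 -0.14698687]
 [ 0.37053054 -0.15046097]
 [ 0.37224484 -0.11093342]] [ 0.42090523 -0.12960943]
[[ 0.45328202 -0.11860617]
 [ 0.45285891 -0.13919588]
 [ 0.39329733 -0.14079644]
 [ 0.39457365 -0.11740534]] [ 0.42350298 -0.12900096]
[[ 0.51889318 -0.12710519]
 [ 0.49275217 -0.23577753]] [ 0.50582267 -0.18144136] 76.47453401788749
(array([-0.035,  0.651,  0.563]), array([-0.0007,  0.0016,  0.0008]))
```

Emit:
{"op": "move_arm", "data": {
  "series": [
    [-0.03,0.3,0.2,0,0,0,0.1],
    [-0.03,0.62,0.5,0,0,0,0.1],
    [-0.03,0.62,0.55,0,0,0,0.1],
    [-0.03,0.62,0.55,0,0,0,0.1]
  ]
}}

```text
t: 33.75
tool_pos: [0.4203, -0.1285, 0.1303]
orientation: [-3.138, 0.032, 0.011]
force: [-0.5, -1.1, 0.4]
opening: 0.0511
```

```bash
python3 - <<'E'
from h import *
print(rel((.4215,-.1305,.032),down(np.radians(-91.1))))
c=read_camera("wrist"); save(c,"pics/g7.png")
E
```

```text
(array([0.02 , 0.023, 0.983]), array([-0.0011,  0.0023, -0.0005]))
```

View pics/g7.png

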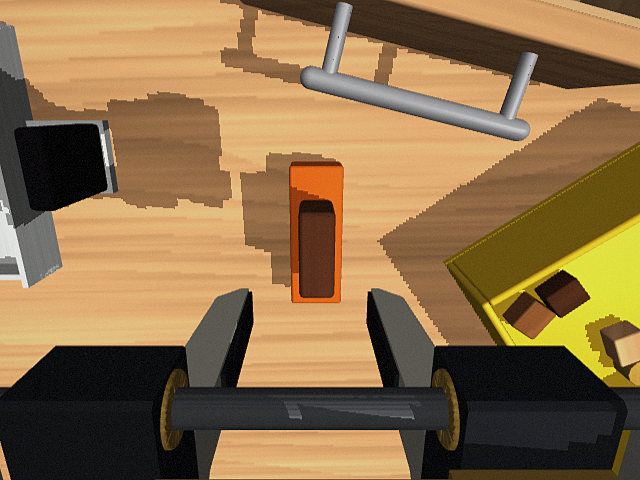

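Scraper (316,235) between the fingers, ~2–3 mm to the right; descend and grip.

Emit:
{"op": "move_arm", "data": {
  "series": [
    [0.01,0.025,0.3,0,0,0,0.1],
    [0.01,0.025,0.6,0,0,0,0.1],
    [0.01,0.025,0.85,0,0,0,0.1],
    [0.01,0.025,0.96,0,0,0,0.1],
    [0.01,0.025,0.98,0,0,0,-1],
    [0.01,0.025,0.98,0,0,0,-1],
    [0.01,0.025,0.98,0,0,0,-1],
    [0.01,0.025,0.98,0,0,0,-1]
  ],
  "squeeze": 40
}}

```text
t: 34.6
tool_pos: [0.4231, -0.1325, 0.0356]
orientation: [-3.141, 0.032, 0.002]
force: [0.6, -0.2, 0.1]
opening: 0.0235
```

Emit:
{"op": "move_arm", "data": {
  "series": [
    [0,0,0,0,0,0,-1],
    [0,0,-0.2,0,0,0,-1],
    [0,0,-0.6,0,0,0,-1],
    [0,0,-1,0,0,0,-1],
    [0,0,-1,0,0,0,-1]
  ]
}}

```text
t: 35.1
tool_pos: [0.426, -0.1339, 0.1406]
orientation: [3.139, -0.032, 0.009]
force: [0.1, -0.7, -0.9]
opening: 0.0219
```

```bash
python3 - <<'E'
from h import *
s=read_state(); print(s["tool_pos"],s["opening"])
print(rel((.52,-.20,.21),down(np.radians(-104))))
E
```

```text
[ 0.42598608 -0.13387021  0.14059195] 0.021937235200382526
(array([ 0.958,  0.644, -0.687]), array([ 0.0006, -0.002 ,  0.0713]))
```

Emit:
{"op": "move_arm", "data": {
  "series": [
    [0.1,0.05,-0.4,0,0,0.02,-1],
    [0.3,0.2,-0.7,0,0,0.05,-1],
    [0.6,0.4,-0.7,0,0,0.07,-1],
    [0.95,0.64,-0.7,0,0,0.07,-1],
    [0.95,0.64,-0.7,0,0,0.07,-1]
  ]
}}

```text
t: 35.6
tool_pos: [0.5178, -0.2002, 0.2002]
orientation: [-3.117, 0.378, 0.012]
force: [-0.7, -0.0, -1.3]
opening: 0.0217
```

```bash
python3 - <<'E'
from h import *
s=read_state(); print(s["tool_pos"],s["opening"])
c=read_camera("wrist"); save(c,"pics/h1.png")
c=read_camera("top"); save(c,"pics/h2.png",(350,100,550,280),4)
c=read_camera("scene"); save(c,"pics/h3.png",(70,130,300,320),3)
E
```

```text
[ 0.51781552 -0.20024328  0.2002364 ] 0.021711668096830086
```

View pics/h1.png

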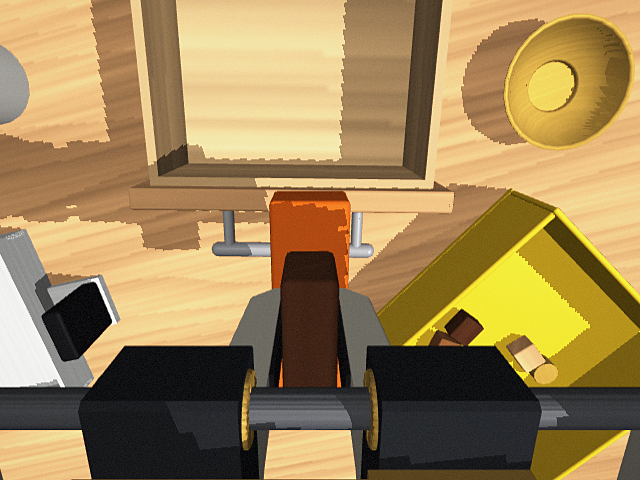

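View pics/h3.png

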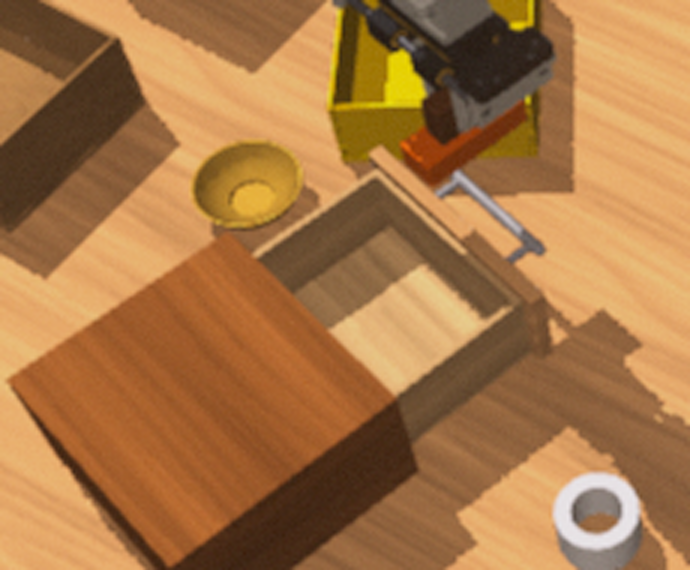

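Wrist view: drawer inner rim corners near (152,184) and (434,188), floor front corners (188,161) and (404,166).

```bash
python3 - <<'E'
from h import *
c=read_camera("wrist"); save(c,"pics/h4.png",(110,120,480,260),2)
for z,q in ((.093,[(131,188),(131,208),(453,211),(453,192),(152,184),(434,188)]),(.022,[(188,161),(404,166)]),(.077,[(216,249),(370,250)])):
    P=cast(c,q,z)[:,:2]; print(z,P.round(4).tolist()); d=P[-2]-P[-1]; print(np.degrees(np.arctan2(d[1],d[0])),np.linalg.norm(d),P[-2:].mean(0))
E
```

```text
0.093 [[0.5771, -0.0891], [0.5641, -0.084], [0.5094, -0.2986], [0.5226, -0.3004], [0.5763, -0.1039], [0.5284, -0.2883]]
75.42543539444294 0.19054019853392967 [ 0.55235345 -0.19607136]
0.022 [[0.5819, -0.1101], [0.5349, -0.2846]]
74.92358459872433 0.18068269656053088 [ 0.55844547 -0.19731881]
0.077 [[0.5174, -0.1266], [0.4891, -0.2387]]
75.87063225952363 0.11560538293490942 [ 0.50325022 -0.18265034]
```

View pics/h4.png

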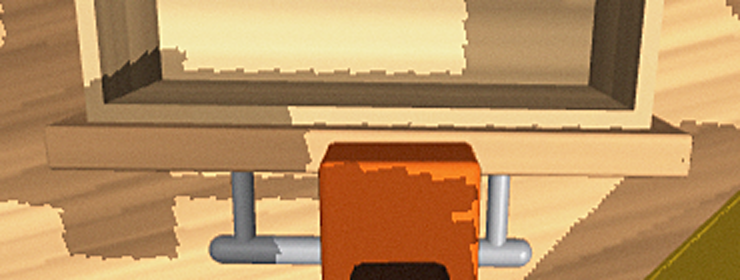

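```bash
python3 - <<'E'
from h import *
print(rel((.605,-.2487,.2),down(np.radians(-104.6))))
E
```

```text
(array([0.99 , 0.282, 0.027]), array([-0.0003,  0.0016,  0.0047]))
```

Emit:
{"op": "move_arm", "data": {
  "series": [
    [0.3,0.08,0,0,0,0.004,-1],
    [0.6,0.16,0,0,0,0.004,-1],
    [0.9,0.25,0,0,0,0.004,-1],
    [0.99,0.28,0,0,0,0.004,-1],
    [0.99,0.28,0,0,0,0.004,-1]
  ]
}}

```text
t: 36.3
tool_pos: [0.6058, -0.2489, 0.2037]
orientation: [-3.116, 0.396, 0.005]
force: [-0.5, 0.1, -1.6]
opening: 0.0218
```

```bash
python3 - <<'E'
from h import *
s=read_state(); print(s["tool_pos"])
print(rel((.605,-.2487,.0565),down(np.radians(-104.6))))
c=read_camera("wrist"); save(c,"pics/h5.png")
c=read_camera("scene"); save(c,"pics/h6.png",(70,130,300,320),3)
E
```

```text
[ 0.6057771  -0.24889239  0.20368183]
(array([-3.000e-03,  1.000e-03,  1.472e+00]), array([-0.0002,  0.0011,  0.0007]))
```

View pics/h5.png

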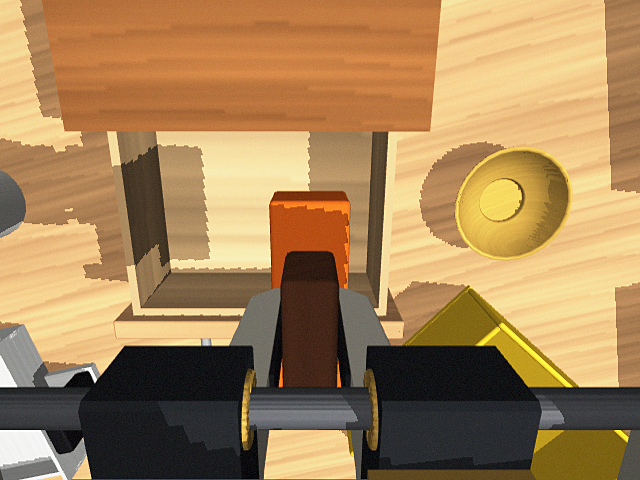

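View pics/h6.png

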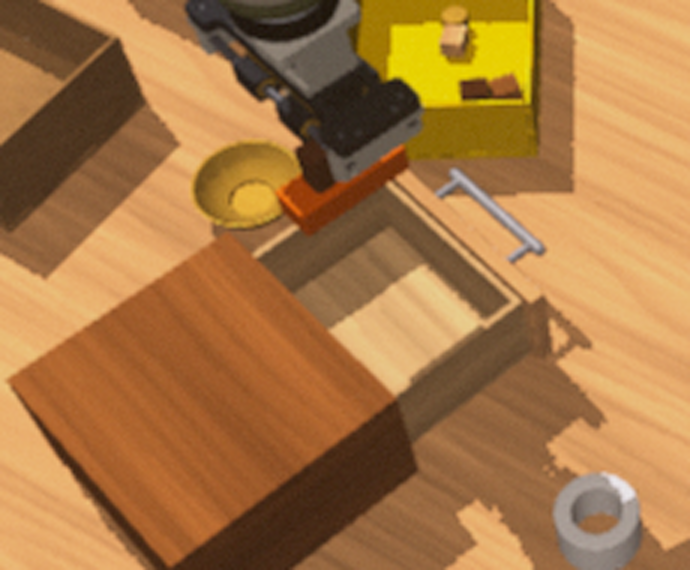

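```bash
python3 - <<'E'
from h import *
c=read_camera("wrist")
O=np.array([.5585,-.1973]); u=np.array([.9677,-.2521]); v=np.array([.2521,.9677])
def uv(P): return np.c_[(P-O)@u,(P-O)@v].round(4)
F=cast(c,[(63,131),(432,131)],.115)[:,:2]; print(F.round(4),F.mean(0),np.degrees(np.arctan2(*(F[0]-F[1])[::-1])),uv(F))
print("floor L",uv(cast(c,[(158,150),(171,270)],.022)[:,:2]),"rim R inner",uv(cast(c,[(388,140),(383,300)],.093)[:,:2]), "front rim inner",uv(cast(c,[(145,308)],.093)[:,:2]))
E
```

```text
[[ 0.712  -0.1236]
 [ 0.6567 -0.3382]] [ 0.68433834 -0.23088738] 75.53412967295812 [[ 0.13    0.11  ]
 [ 0.1305 -0.1116]]
floor L [[0.1104 0.088 ]
 [0.0032 0.0879]] rim R inner [[ 0.1237 -0.0896]
 [ 0.0082 -0.0928]] front rim inner [[0.0011 0.0845]]
```

Drawer frame confirmed (cabinet front 130 mm beyond the inner front wall). Lower the scraper into the drawer.

Emit:
{"op": "move_arm", "data": {
  "series": [
    [0,0,0.3,0,0,0,-1],
    [0,0,0.6,0,0,0,-1],
    [0,0,0.9,0,0,0,-1],
    [0,0,1,0,0,0,-1],
    [0,0,1,0,0,0,-1]
  ]
}}

```text
t: 36.95
tool_pos: [0.6036, -0.2478, 0.1018]
orientation: [-3.114, 0.395, 0.011]
force: [-0.3, -0.4, -0.4]
opening: 0.022
```

```bash
python3 - <<'E'
from h import *
s=read_state(); print(s["tool_pos"],s["force"])
print(rel((.605,-.2487,.0565),down(np.radians(-104.6))))
E
```

```text
[ 0.60361911 -0.24775341  0.10179465] [-0.28573401 -0.41260978 -0.40132249]
(array([0.019, 0.006, 0.453]), array([-0.0004,  0.0024,  0.0007]))
```

Emit:
{"op": "move_arm", "data": {
  "series": [
    [0.01,0,0.2,0,0,0,-1],
    [0.01,0,0.35,0,0,0,-1],
    [0.01,0,0.42,0,0,0,-1],
    [0.01,0,0.45,0,0,0,-1],
    [0.01,0,0.46,0,0,0,-1],
    [0.01,0,0.46,0,0,0,-1]
  ]
}}

```text
t: 37.55
tool_pos: [0.6066, -0.2492, 0.0581]
orientation: [-3.116, 0.396, 0.004]
force: [-0.7, 0.9, -2.4]
opening: 0.0216
```

```bash
python3 - <<'E'
from h import *
s=read_state(); print(s["tool_pos"],s["force"])
E
```

```text
[ 0.60662677 -0.24920733  0.05806752] [-0.71529355  0.94146549 -2.44108786]
```

Emit:
{"op": "move_arm", "data": {
  "series": [
    [0,0,0.015,0,0,0,-1],
    [0,0,0.02,0,0,0,-1],
    [0,0,0.02,0,0,0,-0.22],
    [0,0,0.02,0,0,0,-0.22],
    [0,0,0.02,0,0,0,-0.22],
    [0,0,0.02,0,0,0,-0.22]
  ]
}}

```text
t: 38.15
tool_pos: [0.6061, -0.249, 0.0553]
orientation: [-3.116, 0.396, 0.006]
force: [-0.2, -0.4, -0.2]
opening: 0.0362
```

Emit:
{"op": "move_arm", "data": {
  "series": [
    [0,0,-0.2,0,0,0,-0.22],
    [0,0,-0.5,0,0,0,-0.22],
    [0,0,-0.9,0,0,0,-0.22],
    [0,0,-1,0,0,0,-0.22]
  ]
}}

```text
t: 38.55
tool_pos: [0.609, -0.2504, 0.1611]
orientation: [3.115, -0.396, 0.005]
force: [0.8, -0.0, 0.5]
opening: 0.0362
```

Emit:
{"op": "move_arm", "data": {
  "series": [
    [0,-0.4,-0.4,0,0,0,0],
    [0,-0.8,-0.6,0,0,0,0],
    [0,-1,-0.6,0,0,0,0],
    [0,-1,-0.6,0,0,0,0]
  ]
}}

```text
t: 38.95
tool_pos: [0.633, -0.1495, 0.2164]
orientation: [-3.116, 0.39, 0.003]
force: [0.4, 0.1, -0.4]
opening: 0.0466
```

```bash
python3 - <<'E'
from h import *
s=read_state(); print(s["tool_pos"],s["force"],s["t"])
c=read_camera("wrist"); save(c,"pics/i1.png")
c=read_camera("top"); 
save(c,"pics/i2.png")
print(rel((.60,.185,.21),down(np.radians(-104.6))))
E
```

```text
[ 0.63303959 -0.14950859  0.21639827] [ 0.3631133   0.08237511 -0.36266056] 38.95
(array([-1.145, -3.188,  0.051]), array([-0.    ,  0.0016,  0.001 ]))
```

View pics/i1.png

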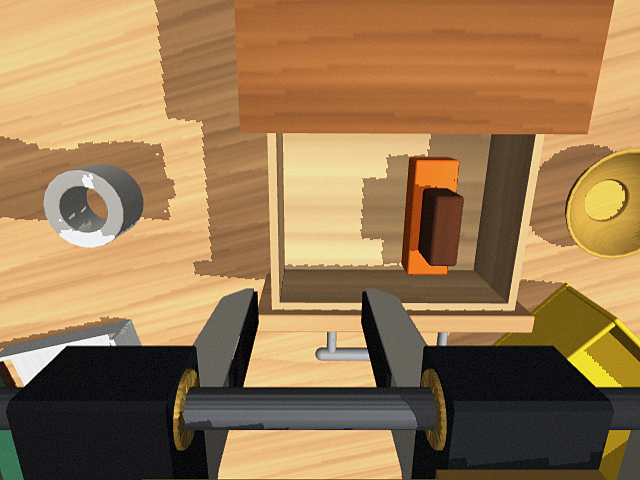

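View pics/i2.png

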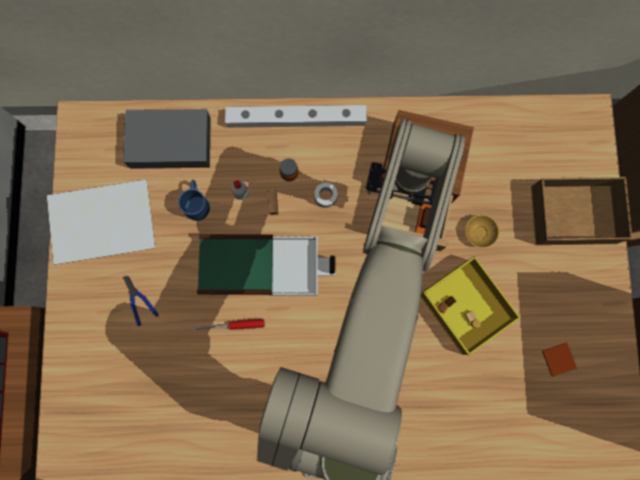

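Scraper stands in the drawer (432,215). Reed block still at about (273,203) in the top view; go there.

Emit:
{"op": "move_arm", "data": {
  "series": [
    [-0.1,-0.3,0,0,0,0,0],
    [-0.2,-0.6,0,0,0,0,0],
    [-0.3,-0.9,0,0,0,0,0],
    [-0.35,-1,0,0,0,0,0]
  ]
}}

```text
t: 39.45
tool_pos: [0.6221, -0.0457, 0.2142]
orientation: [-3.115, 0.395, 0.009]
force: [0.2, -0.1, -0.2]
opening: 0.0465
```

Emit:
{"op": "move_arm", "data": {
  "series": [
    [-0.1,-0.3,0,0,0,0,0],
    [-0.2,-0.6,0,0,0,0,0],
    [-0.3,-0.9,0,0,0,0,0],
    [-0.35,-1,0,0,0,0,0]
  ]
}}

```text
t: 39.85
tool_pos: [0.6136, 0.0597, 0.2148]
orientation: [-3.116, 0.395, 0.008]
force: [0.1, -0.3, 0.7]
opening: 0.0463
```

Emit:
{"op": "move_arm", "data": {
  "series": [
    [-0.1,-0.3,0,0,0,-0.03,0],
    [-0.2,-0.6,0,0,0,-0.06,0],
    [-0.3,-0.9,0,0,0,-0.08,0],
    [-0.35,-1,0,0,0,-0.08,0],
    [-0.35,-1,0,0,0,-0.08,0]
  ]
}}

```text
t: 40.35
tool_pos: [0.6049, 0.1642, 0.2153]
orientation: [-3.141, 0.003, 0.007]
force: [-0.8, -0.0, 0.1]
opening: 0.0462
```

```bash
python3 - <<'E'
from h import *
s=read_state(); print(s["tool_pos"],s["force"],s["t"])
c=read_camera("wrist"); save(c,"pics/i3.png")
E
```

```text
[0.60494028 0.16418218 0.21534062] [-0.81969582 -0.04454777  0.09240452] 40.35
```

View pics/i3.png

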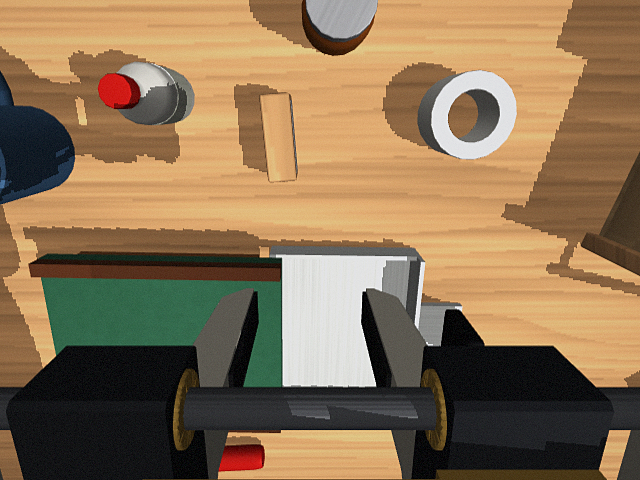

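Reed block top face corners (261,95),(288,93),(296,180),(269,182); glue and jar well clear.

```bash
python3 - <<'E'
from h import *
c=read_camera("wrist")
P=cast(c,[(261,95),(288,93),(296,180),(269,182)],.04)[:,:2]; m=P.mean(0)
d=P[0]+P[1]-P[2]-P[3]; a=np.degrees(np.arctan2(d[1],d[0])); print(P.round(4),m,a,np.linalg.norm(P[0]-P[1]),np.linalg.norm(P[1]-P[2]))
print(rel((m[0],m[1],.11),down(np.radians(a-90))))
E
```

```text
[[0.701  0.2004]
 [0.7024 0.1791]
 [0.634  0.1737]
 [0.6324 0.1963]] [0.66743654 0.18737848] 3.9546220883214804 0.021278647314291424 0.06861405929294163
(array([ 0.624, -0.249,  1.053]), array([-0.0002,  0.0013, -0.023 ]))
```

Emit:
{"op": "move_arm", "data": {
  "series": [
    [0.2,-0.1,0.1,0,0,-0.02,0],
    [0.5,-0.2,0.3,0,0,-0.023,0],
    [0.62,-0.25,0.6,0,0,-0.023,0],
    [0.62,-0.25,0.9,0,0,-0.023,0],
    [0.62,-0.25,0.95,0,0,-0.023,0],
    [0.62,-0.25,0.95,0,0,-0.023,0]
  ]
}}

```text
t: 41.05
tool_pos: [0.666, 0.1875, 0.1193]
orientation: [-3.139, -0.108, 0.011]
force: [0.4, -0.3, 0.3]
opening: 0.0465
```

```bash
python3 - <<'E'
from h import *
s=read_state(); print(s["tool_pos"],s["opening"])
c=read_camera("wrist"); save(c,"pics/i4.png")
print(rel((.6674,.1874,.017),down(np.radians(-86))))
E
```

```text
[0.66601516 0.18751501 0.1193408 ] 0.04648733009418528
(array([0.006, 0.009, 1.045]), array([-0.0005,  0.0011, -0.0002]))
```

View pics/i4.png

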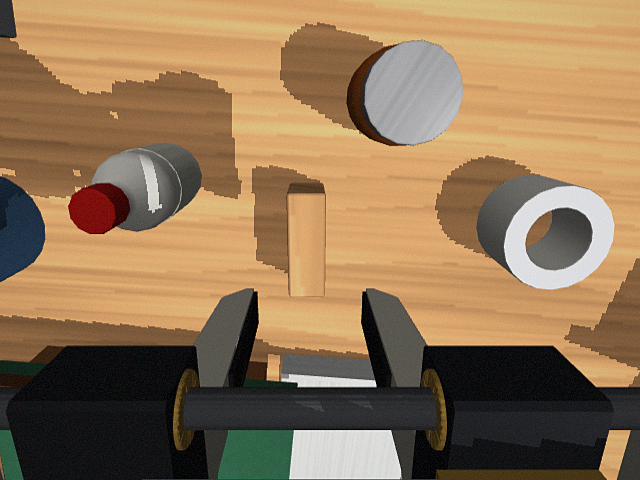

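Glue bottle (110 mm) would sit under the gripper body in a deep grasp, so I take a shallow grasp (TCP ≈ 30 mm) to stay above it.

Emit:
{"op": "move_arm", "data": {
  "series": [
    [0,0.01,0.3,0,0,0,0],
    [0,0.01,0.6,0,0,0,0],
    [0,0.01,0.78,0,0,0,0],
    [0,0.01,0.82,0,0,0,0],
    [0,0.01,0.82,0,0,0,0],
    [0,0.01,0.82,0,0,0,0]
  ]
}}

```text
t: 41.7
tool_pos: [0.6681, 0.1887, 0.0411]
orientation: [-3.138, -0.111, 0.001]
force: [-0.5, -1.3, 0.0]
opening: 0.0464
```

```bash
python3 - <<'E'
from h import *
s=read_state(); print(s["tool_pos"],s["opening"],s["force"])
c=read_camera("wrist"); save(c,"pics/i5.png")
c=read_camera("scene"); save(c,"pics/i6.png",(250,230,450,400),4)
print(rel((.6674,.1874,.029),down(np.radians(-86))))
E
```

```text
[0.66810874 0.18872731 0.04113102] 0.046407969617296034 [-0.48858042 -1.34418891  0.00279436]
(array([-0.008,  0.014,  0.12 ]), array([-0.0007,  0.0001,  0.0003]))
```

View pics/i5.png

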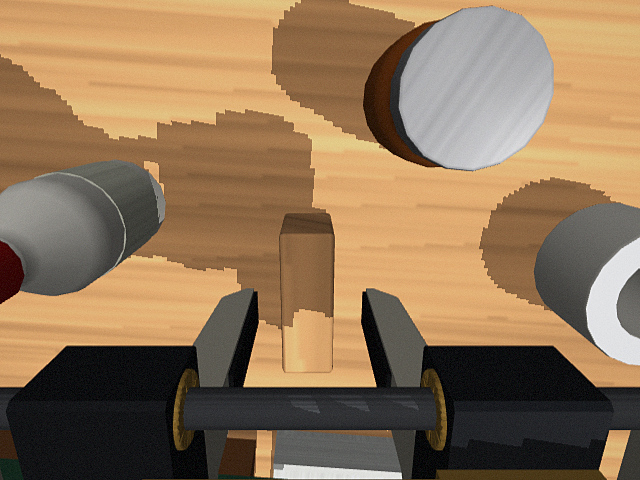

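View pics/i6.png

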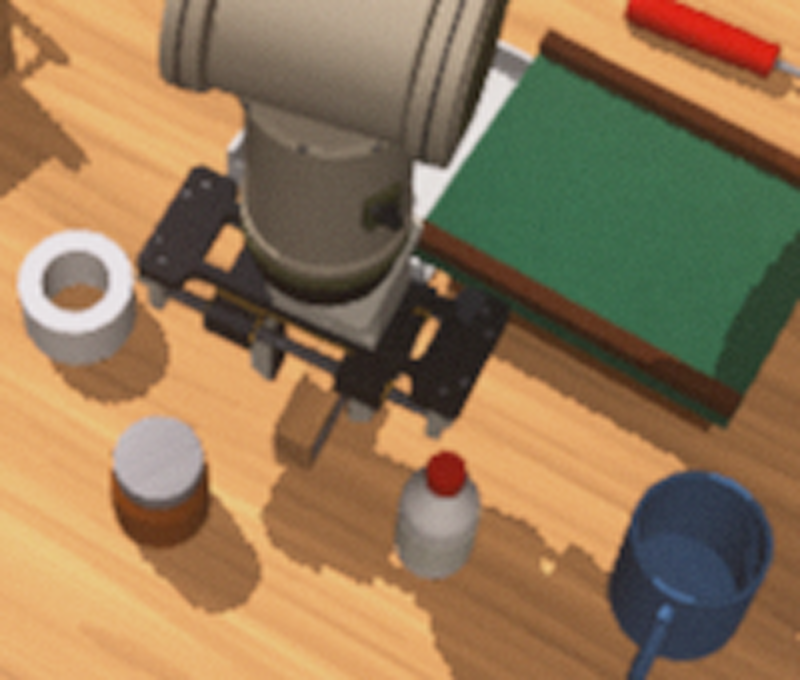

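Emit:
{"op": "move_arm", "data": {
  "series": [
    [-0.03,0,0.06,0,0,0,0],
    [-0.03,0,0.1,0,0,0,0],
    [-0.03,0,0.11,0,0,0,0],
    [-0.03,0,0.11,0,0,0,0],
    [-0.03,0,0.11,0,0,0,-1],
    [-0.03,0,0.11,0,0,0,-1],
    [-0.03,0,0.11,0,0,0,-1],
    [-0.03,0,0.11,0,0,0,-1]
  ],
  "squeeze": 25
}}

```text
t: 42.6
tool_pos: [0.6637, 0.1883, 0.0279]
orientation: [-3.138, -0.111, 0.005]
force: [0.4, 0.1, 0.7]
opening: 0.0237
```

```bash
python3 - <<'E'
from h import *
s=read_state(); print(s["tool_pos"],s["opening"],s["force"])
E
```

```text
[0.66372119 0.18833862 0.02792358] 0.023736370119733355 [0.40826298 0.1095438  0.74147518]
```

Gripped at 23.7 mm. Lift.

Emit:
{"op": "move_arm", "data": {
  "series": [
    [0,0,-0.1,0,0,0,-1],
    [0,0,-0.3,0,0,0,-1],
    [0,0,-0.6,0,0,0,-1],
    [0,0,-0.9,0,0,0,-1],
    [0,0,-1,0,0,0,-1],
    [0,0,-1,0,0,0,-1]
  ]
}}

```text
t: 43.2
tool_pos: [0.6656, 0.1885, 0.1307]
orientation: [-3.137, -0.111, -0.002]
force: [-0.4, -0.2, -0.1]
opening: 0.0237
```

```bash
python3 - <<'E'
from h import *
s=read_state(); print(s["tool_pos"],s["opening"],s["force"])
c=read_camera("wrist"); save(c,"pics/i7.png")
O=np.array([.5585,-.1973]); u=np.array([.9677,-.2521]); v=np.array([.2521,.9677])
t=O+.058*u+.042*v; print(t,rel((t[0],t[1],.19),down(np.radians(-104.5))))
E
```

```text
[0.66559209 0.18846651 0.13067233] 0.02370493846368157 [-0.39257052 -0.19883933 -0.06091211]
[ 0.6252148 -0.1712784] (array([-0.646,  3.557, -0.623]), array([-0.0005,  0.0008,  0.1031]))
```

View pics/i7.png

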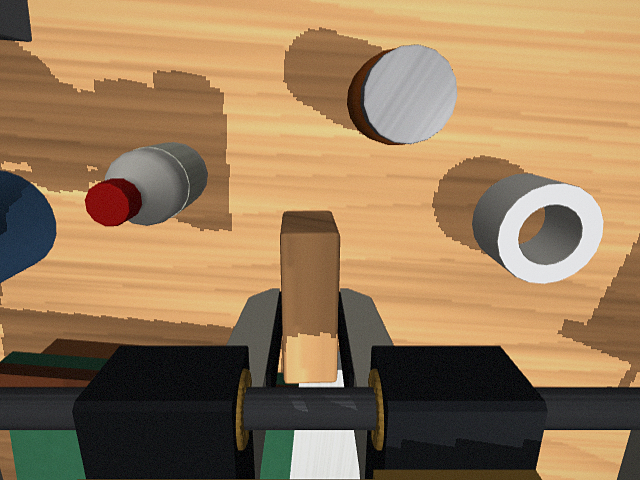

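Block held level; glue, jar, tape undisturbed. Carry to the drawer.

Emit:
{"op": "move_arm", "data": {
  "series": [
    [0,0.1,-0.3,0,0,0,-1],
    [-0.05,0.4,-0.62,0,0,0,-1],
    [-0.1,0.7,-0.62,0,0,0,-1],
    [-0.16,0.9,-0.62,0,0,0,-1]
  ]
}}

```text
t: 43.65
tool_pos: [0.6542, 0.0953, 0.1885]
orientation: [-3.139, -0.11, 0.007]
force: [-0.4, -0.4, -2.3]
opening: 0.0235
```

Emit:
{"op": "move_arm", "data": {
  "series": [
    [-0.05,0.25,0,0,0,0,-1],
    [-0.1,0.5,0,0,0,0,-1],
    [-0.13,0.75,0,0,0,0,-1],
    [-0.16,0.95,0,0,0,0,-1]
  ]
}}

```text
t: 44.05
tool_pos: [0.6434, -0.0, 0.1861]
orientation: [-3.137, -0.11, 0.013]
force: [0.4, -0.4, -1.5]
opening: 0.024
```

Emit:
{"op": "move_arm", "data": {
  "series": [
    [-0.05,0.25,0,0,0,0.03,-1],
    [-0.1,0.5,0,0,0,0.06,-1],
    [-0.13,0.75,0,0,0,0.09,-1],
    [-0.16,0.95,0,0,0,0.103,-1],
    [-0.16,0.95,0,0,0,0.103,-1]
  ]
}}

```text
t: 44.55
tool_pos: [0.6341, -0.0969, 0.1862]
orientation: [-3.115, 0.402, 0.014]
force: [-0.6, 0.2, -1.7]
opening: 0.0237
```

```bash
python3 - <<'E'
from h import *
s=read_state(); print(s["tool_pos"],s["opening"],s["force"])
t=(.6252,-.1713); print(t,rel((t[0],t[1],.19),down(np.radians(-104.5))))
E
```

```text
[ 0.63412085 -0.09691272  0.18615675] 0.023680535735200264 [-0.56386355  0.16886344 -1.66481109]
(0.6252, -0.1713) (array([ 0.102,  0.742, -0.039]), array([ 0.0001,  0.0028, -0.0012]))
```

Emit:
{"op": "move_arm", "data": {
  "series": [
    [0.05,0.3,0,0,0.001,-0.001,-1],
    [0.1,0.6,0,0,0.001,-0.001,-1],
    [0.1,0.74,0,0,0.001,-0.001,-1],
    [0.1,0.74,0,0,0.001,-0.001,-1],
    [0.1,0.74,0,0,0.001,-0.001,-1]
  ]
}}

```text
t: 45.05
tool_pos: [0.627, -0.1676, 0.1884]
orientation: [-3.115, 0.391, 0.003]
force: [0.3, 0.3, -1.2]
opening: 0.0239
```

```bash
python3 - <<'E'
from h import *
s=read_state(); print(s["tool_pos"],s["opening"],s["force"])
t=(.6252,-.1713); print(t,rel((t[0],t[1],.051),down(np.radians(-104.5))))
c=read_camera("wrist"); save(c,"pics/j1.png")
E
```

```text
[ 0.62695259 -0.16757406  0.18843473] 0.02390194558037937 [ 0.34574281  0.28114005 -1.24060785]
(0.6252, -0.1713) (array([-0.005,  0.042,  1.374]), array([-0.0005,  0.0007,  0.0011]))
```

View pics/j1.png

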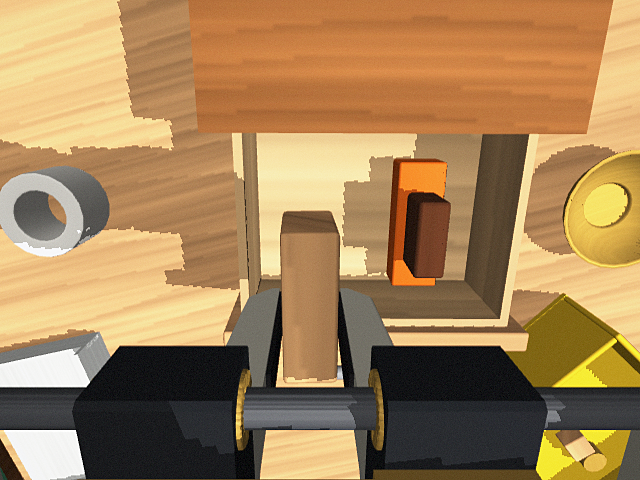

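Emit:
{"op": "move_arm", "data": {
  "series": [
    [0,0.04,0.3,0,0,0.001,-1],
    [0,0.04,0.6,0,0,0.001,-1],
    [0,0.04,0.85,0,0,0.001,-1],
    [0,0.04,1,0,0,0.001,-1],
    [0,0.04,1,0,0,0.001,-1]
  ]
}}

```text
t: 45.6
tool_pos: [0.6246, -0.1707, 0.0864]
orientation: [-3.115, 0.394, 0.009]
force: [-0.5, -0.2, 0.1]
opening: 0.0236
```

```bash
python3 - <<'E'
from h import *
s=read_state(); print(s["tool_pos"],s["opening"],s["force"])
t=(.6252,-.1713); print(t,rel((t[0],t[1],.051),down(np.radians(-104.5))))
E
```

```text
[ 0.62457021 -0.17074975  0.08640951] 0.023550956465162684 [-0.47308903 -0.22803412  0.08170288]
(0.6252, -0.1713) (array([0.009, 0.004, 0.354]), array([-0.0004,  0.0018,  0.0005]))
```

Emit:
{"op": "move_arm", "data": {
  "series": [
    [0,0,0.15,0,0,0,-1],
    [0,0,0.26,0,0,0,-1],
    [0,0,0.32,0,0,0,-1],
    [0,0,0.34,0,0,0,-1],
    [0,0,0.36,0,0,0,-1],
    [0,0,0.37,0,0,0,-1],
    [0,0,0.37,0,0,0,-1]
  ]
}}

```text
t: 46.3
tool_pos: [0.6264, -0.1727, 0.0527]
orientation: [-3.116, 0.396, 0.0]
force: [0.8, 0.6, -0.6]
opening: 0.0235
```

```bash
python3 - <<'E'
from h import *
s=read_state(); print(s["tool_pos"],s["opening"],s["force"])
E
```

```text
[ 0.62644261 -0.17274114  0.05272976] 0.023512414782530976 [ 0.84315727  0.57515444 -0.56694061]
```

Emit:
{"op": "move_arm", "data": {
  "series": [
    [0,0,0.015,0,0,0,-1],
    [0,0,0.025,0,0,0,-1],
    [0,0,0.025,0,0,0,-0.2],
    [0,0,0.025,0,0,0,-0.2],
    [0,0,0.025,0,0,0,-0.2],
    [0,0,0.025,0,0,0,-0.2]
  ]
}}

```text
t: 46.9
tool_pos: [0.6263, -0.1726, 0.05]
orientation: [-3.116, 0.396, 0.001]
force: [0.2, -0.0, -0.3]
opening: 0.0372
```

Emit:
{"op": "move_arm", "data": {
  "series": [
    [0,0,-0.2,0,0,0,-0.2],
    [0,0,-0.5,0,0,0,-0.2],
    [0,0,-0.9,0,0,0,-0.2],
    [0,0,-1,0,0,0,-0.2]
  ]
}}

```text
t: 47.3
tool_pos: [0.629, -0.1736, 0.1558]
orientation: [3.115, -0.396, 0.011]
force: [0.0, -0.4, 0.8]
opening: 0.0369
```

Emit:
{"op": "move_arm", "data": {
  "series": [
    [-0.3,0,-0.3,0,0,0,-1],
    [-0.6,0,-0.4,0,0,0,-1],
    [-0.9,0,-0.4,0,0,0,-1],
    [-1,0,-0.4,0,0,0,-1]
  ]
}}

```text
t: 47.7
tool_pos: [0.5279, -0.1472, 0.1901]
orientation: [-3.116, 0.396, 0.001]
force: [-0.4, 0.0, -0.5]
opening: 0.01
```

```bash
python3 - <<'E'
from h import *
s=read_state(); print(s["tool_pos"],s["opening"],s["force"],s["t"])
c=read_camera("wrist"); save(c,"pics/j2.png")
c=read_camera("scene"); save(c,"pics/j3.png",(70,130,300,320),3)
O=np.array([.5585,-.1973]); u=np.array([.9677,-.2521])
t=O-.1*u; print(t,rel((t[0],t[1],.19),down(np.radians(-104.5))))
E
```

```text
[ 0.5278942  -0.14716641  0.19005997] 0.009993387261993274 [-0.42232944  0.00358605 -0.4640678 ] 47.7
[ 0.46173 -0.17209] (array([-0.588,  0.406, -0.001]), array([-0.0002,  0.0002,  0.0001]))
```

View pics/j2.png

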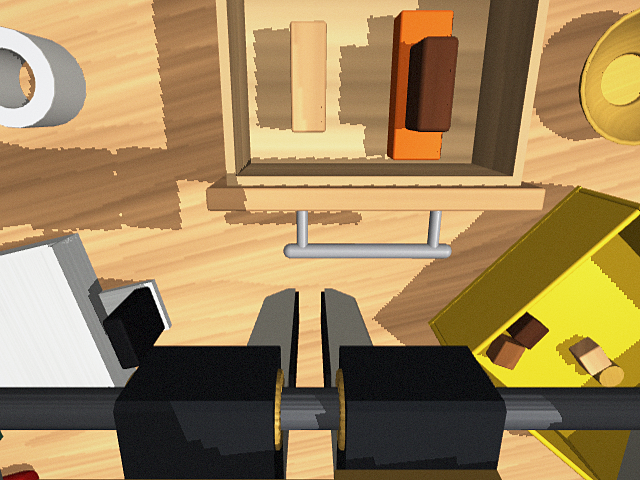

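View pics/j3.png

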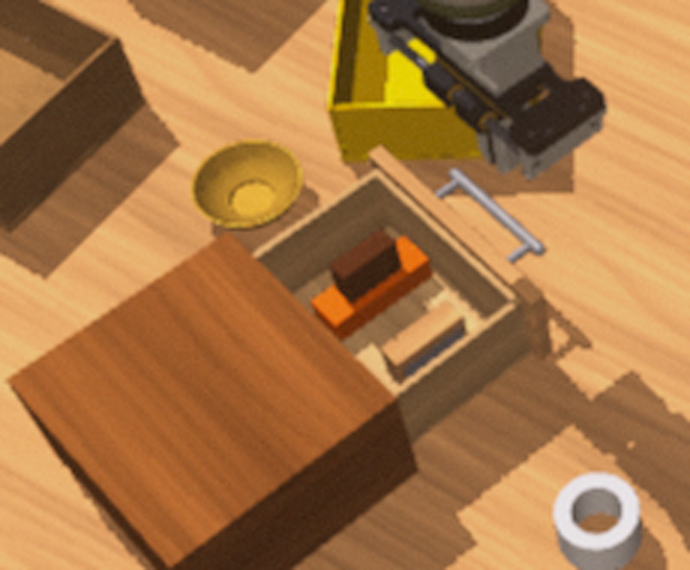

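Both items stand in the drawer. Go in front of the handle, fingers shut, and push.

Emit:
{"op": "move_arm", "data": {
  "series": [
    [-0.3,0.2,0,0,0,0,-1],
    [-0.6,0.4,0,0,0,0,-1],
    [-0.6,0.4,0.4,0,0,0,-1],
    [-0.6,0.4,0.8,0,0,0,-1],
    [-0.6,0.4,1,0,0,0,-1],
    [-0.6,0.4,1,0,0,0,-1]
  ]
}}

```text
t: 48.4
tool_pos: [0.4592, -0.1703, 0.0859]
orientation: [-3.114, 0.396, 0.011]
force: [-0.9, 1.1, 1.0]
opening: 0.0008
```

Emit:
{"op": "move_arm", "data": {
  "series": [
    [0,0,0.15,0,0,0,-1],
    [0,0,0.3,0,0,0,-1],
    [0,0,0.35,0,0,0,-1],
    [0,0,0.35,0,0,0,-1]
  ]
}}

```text
t: 48.8
tool_pos: [0.4617, -0.1714, 0.0552]
orientation: [-3.116, 0.396, 0.001]
force: [0.1, 0.3, 0.2]
opening: 0.0002
```

```bash
cat >>h.py <<'E'
O=np.array([.5585,-.1973]); U=np.array([.9677,-.2521]); V=np.array([.2521,.9677])
def st():
    s=read_state(); p=s["tool_pos"]; d=p[:2]-O; print("uv",(d@U).round(4),(d@V).round(4),"z",p[2].round(4),"F",s["force"].round(1),"t",s["t"],"open",round(s["opening"],4))
def goal(u,v,z): return np.r_[O+u*U+v*V,z]
E
python3 - <<'E'
from h import *
st(); print(rel(goal(.082,0,.058),down(np.radians(-104.5))))
E
```

```text
uv -0.1002 0.0007 z 0.0552 F [0.1 0.3 0.2] t 48.8 open 0.0002
(array([ 1.822,  0.01 , -0.03 ]), array([-0.0002,  0.0003,  0.0001]))
```

Emit:
{"op": "move_arm", "data": {
  "series": [
    [0.1,0,-0.02,0,0,0,-1],
    [0.2,0,-0.02,0,0,0,-1],
    [0.3,0,-0.02,0,0,0,-1],
    [0.4,0,-0.02,0,0,0,-1],
    [0.5,0,-0.02,0,0,0,-1],
    [0.6,0,-0.02,0,0,0,-1],
    [0.7,0,-0.02,0,0,0,-1],
    [0.8,0,-0.02,0,0,0,-1]
  ]
}}

```text
t: 49.6
tool_pos: [0.5395, -0.1915, 0.0568]
orientation: [-3.116, 0.396, 0.001]
force: [-0.8, -0.0, 1.0]
opening: 0.0007
```

```bash
python3 - <<'E'
from h import *
st(); print(rel(goal(.082,0,.058),down(np.radians(-104.5))))
c=read_camera("scene"); save(c,"pics/k1.png",(70,130,300,320),3)
E
```

```text
uv -0.0199 0.0009 z 0.0568 F [-0.8 -0.   1. ] t 49.6 open 0.0007
(array([ 1.019,  0.011, -0.013]), array([-0.0002,  0.0003,  0.0001]))
```

View pics/k1.png

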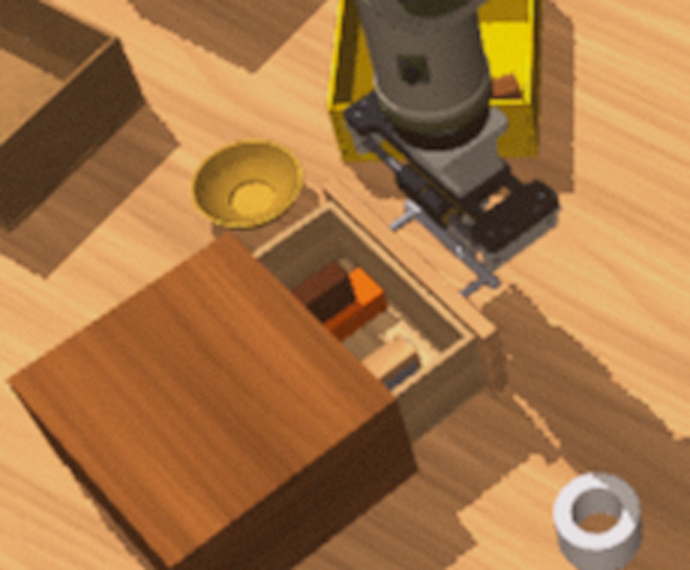

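Drawer is going in with its contents standing. Push on.

Emit:
{"op": "move_arm", "data": {
  "series": [
    [0.1,0,0,0,0,0,-1],
    [0.2,0,0,0,0,0,-1],
    [0.3,0,0,0,0,0,-1],
    [0.4,0,0,0,0,0,-1],
    [0.5,0,0,0,0,0,-1],
    [0.6,0,0,0,0,0,-1],
    [0.7,0,0,0,0,0,-1],
    [0.8,0,0,0,0,0,-1]
  ]
}}

```text
t: 50.45
tool_pos: [0.617, -0.2114, 0.0566]
orientation: [-3.116, 0.396, 0.001]
force: [-1.7, -0.2, -0.0]
opening: 0.0006
```

Emit:
{"op": "move_arm", "data": {
  "series": [
    [0.05,0,0,0,0,0,-1],
    [0.1,0,0,0,0,0,-1],
    [0.15,0,0,0,0,0,-1],
    [0.18,0,0,0,0,0,-1],
    [0.2,0,0,0,0,0,-1]
  ]
}}

```text
t: 50.95
tool_pos: [0.6231, -0.2131, 0.0567]
orientation: [-3.111, 0.395, 0.046]
force: [-77.4, 20.9, 56.2]
opening: 0.0003
```

```bash
python3 - <<'E'
from h import *
st()
c=read_camera("scene"); save(c,"pics/k2.png",(70,130,300,320),3)
E
```

```text
uv 0.0665 0.001 z 0.0567 F [-77.4  20.9  56.2] t 50.95 open 0.0003
```

View pics/k2.png

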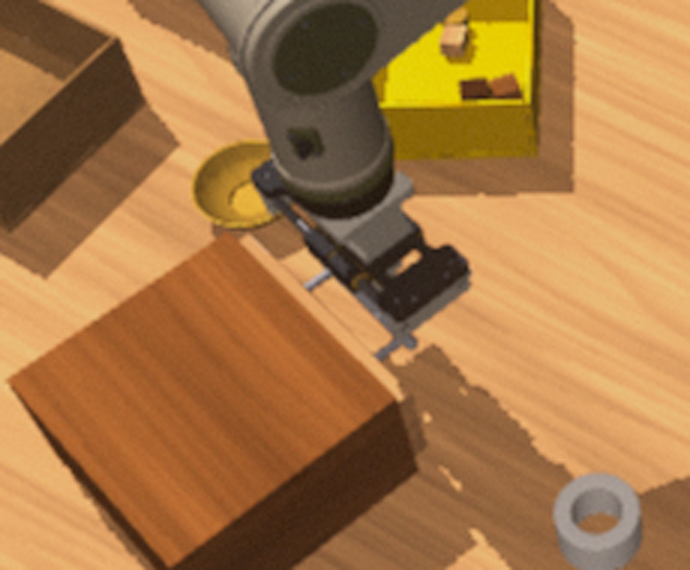

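Force is high (≈98 N): back off at once.

Emit:
{"op": "move_arm", "data": {
  "series": [
    [-0.2,0,0,0,0,0,-1],
    [-0.4,0,0,0,0,0,-1],
    [-0.6,0,0,0,0,0,-1],
    [-0.6,0,0,0,0,0,-1]
  ]
}}

```text
t: 51.4
tool_pos: [0.5759, -0.2008, 0.0566]
orientation: [-3.116, 0.396, 0.003]
force: [-0.2, -0.1, 0.0]
opening: 0.0002
```

Emit:
{"op": "move_arm", "data": {
  "series": [
    [-0.2,0,-0.2,0,0,0,-1],
    [-0.5,0,-0.5,0,0,0,-1],
    [-0.8,0,-0.8,0,0,0,-1],
    [-1,0,-1,0,0,0,-1],
    [-1,0,-1,0,0,0,-1]
  ]
}}

```text
t: 51.9
tool_pos: [0.4823, -0.1773, 0.1614]
orientation: [3.115, -0.396, 0.01]
force: [0.7, 0.0, 1.3]
opening: 0.0008
```

```bash
python3 - <<'E'
from h import *
st()
c=read_camera("wrist"); save(c,"pics/k3.png")
c=read_camera("scene"); save(c,"pics/k4.png",(70,150,270,300),4)
E
```

```text
uv -0.0788 0.0001 z 0.1614 F [0.7 0.  1.3] t 51.9 open 0.0008
```

View pics/k3.png

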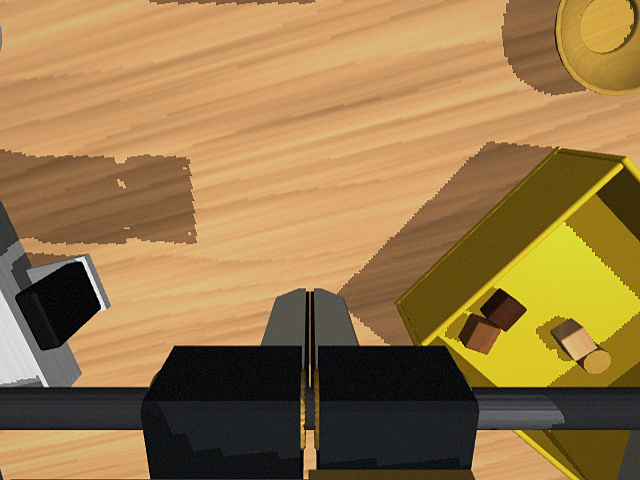

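View pics/k4.png

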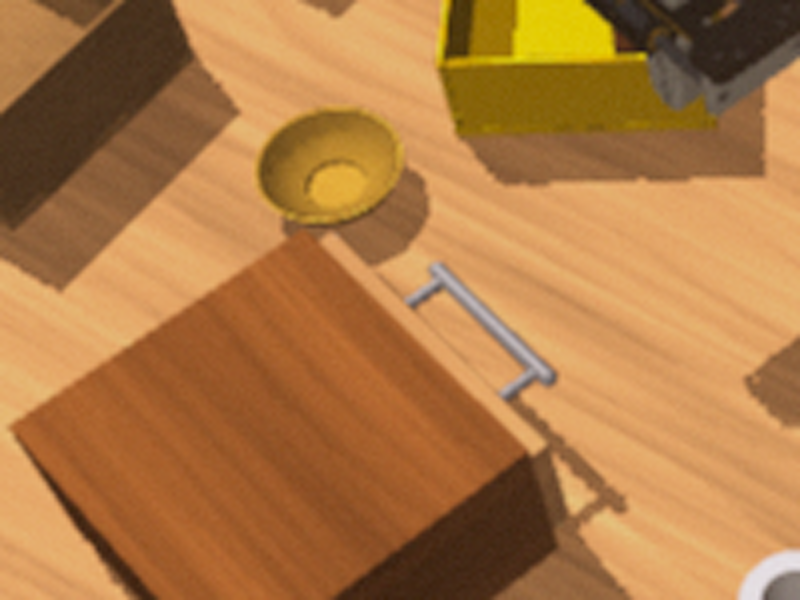

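A strip of the drawer front still shows before the cabinet edge; measure the handle.

```bash
python3 - <<'E'
from h import *
def uv(P): return np.c_[(P-O)@U,(P-O)@V].round(4)
c=read_camera("scene")
p=lambda a,b:(70+a/4,150+b/4)
print("handle",uv(cast(c,[p(437,269),p(549,377)],.077)[:,:2]))
print("cab edge",uv(cast(c,[p(305,232),p(527,458)],.115)[:,:2]))
print("panel outer top",uv(cast(c,[p(333,235),p(548,452)],.093)[:,:2]))
c=read_camera("top"); save(c,"pics/k5.png",(360,100,510,250),5)
E
```

```text
handle [[ 0.0808 -0.0528]
 [ 0.0804  0.0583]]
cab edge [[ 0.1329 -0.1033]
 [ 0.1348  0.1164]]
panel outer top [[ 0.1161 -0.1066]
 [ 0.1179  0.1088]]
```

View pics/k5.png

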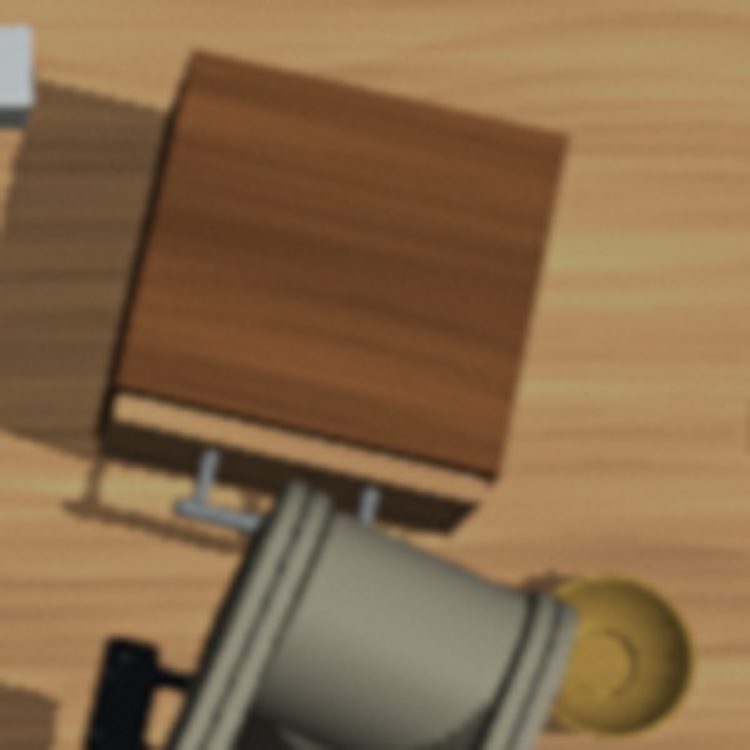

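```bash
python3 - <<'E'
from h import *
def uv(P): return np.c_[(P-O)@U,(P-O)@V].round(4)
c=read_camera("top")
p=lambda a,b:(360+a/5,100+b/5)
print("cab top",uv(cast(c,[p(190,50),p(568,135),p(497,478),p(118,388)],.115)[:,:2]))
print("strip outer z=.093/.115",uv(cast(c,[p(115,415),p(480,500)],.093)[:,:2]),uv(cast(c,[p(115,415),p(480,500)],.115)[:,:2]))
print("bottom of panel z0",uv(cast(c,[p(100,435),p(450,533)],.01)[:,:2]))
print("handle", uv(cast(c,[p(178,507)],.077)[:,:2]))
E
```

```text
cab top [[ 0.3321  0.1093]
 [ 0.3338 -0.1107]
 [ 0.1273 -0.111 ]
 [ 0.1275  0.1059]]
strip outer z=.093/.115 [[ 0.1182  0.1029]
 [ 0.119  -0.1082]] [[ 0.1119  0.1041]
 [ 0.1127 -0.1043]]
bottom of panel z0 [[ 0.1279  0.1042]
 [ 0.119  -0.1099]]
handle [[0.0786 0.0553]]
```

Cabinet top is only ~205 mm deep behind the strip: 220 mm depth includes the overlay front, so the front plane is at the panel and the handle is ~35 mm before it. Check with a close view and a gentle second push.

Emit:
{"op": "move_arm", "data": {
  "series": [
    [0.3,0,-0.1,0,0,0,-1],
    [0.6,0,-0.3,0,0,0,-1],
    [0.9,0,-0.3,0,0,0,-1],
    [1,0,-0.3,0,0,0,-1],
    [1,0,-0.3,0,0,0,-1]
  ]
}}

```text
t: 52.65
tool_pos: [0.5778, -0.2013, 0.1847]
orientation: [-3.115, 0.395, 0.006]
force: [0.3, -0.6, 0.3]
opening: 0.0002
```

```bash
python3 - <<'E'
from h import *
st()
c=read_camera("wrist"); save(c,"pics/k6.png")
E
```

```text
uv 0.0196 0.001 z 0.1847 F [ 0.3 -0.6  0.3] t 52.65 open 0.0002
```

View pics/k6.png

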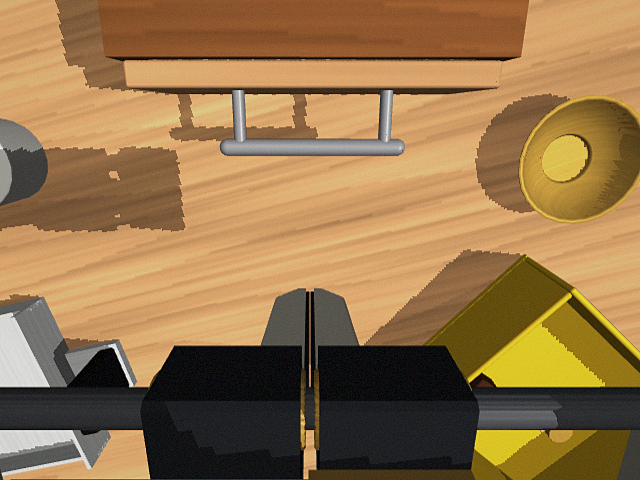

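Panel lies against the cabinet along its whole width (row ~60), no visible gap. Gentle second push to confirm.

Emit:
{"op": "move_arm", "data": {
  "series": [
    [-0.2,0,0,0,0,0,-1],
    [-0.2,0,0.4,0,0,0,-1],
    [-0.2,0,0.8,0,0,0,-1],
    [-0.2,0,1,0,0,0,-1],
    [-0.2,0,1,0,0,0,-1]
  ]
}}

```text
t: 53.2
tool_pos: [0.5537, -0.1946, 0.082]
orientation: [-3.113, 0.396, 0.015]
force: [-0.3, -0.9, -0.1]
opening: 0.0003
```

Emit:
{"op": "move_arm", "data": {
  "series": [
    [0,0,0.1,0,0,0,-1],
    [0,0,0.26,0,0,0,-1],
    [0.2,0,0.26,0,0,0,-1],
    [0.4,0,0.26,0,0,0,-1],
    [0.5,0,0.26,0,0,0,-1],
    [0.58,0,0.26,0,0,0,-1],
    [0.62,0,0.26,0,0,0,-1]
  ]
}}

```text
t: 53.9
tool_pos: [0.6188, -0.212, 0.061]
orientation: [-3.116, 0.396, -0.0]
force: [-0.1, -0.1, -0.1]
opening: 0.0004
```

```bash
python3 - <<'E'
from h import *
st()
E
```

```text
uv 0.0621 0.0009 z 0.061 F [-0.1 -0.1 -0.1] t 53.9 open 0.0004
```

Emit:
{"op": "move_arm", "data": {
  "series": [
    [0.01,0,0,0,0,0,-1],
    [0.02,0,0,0,0,0,-1],
    [0.03,0,0,0,0,0,-1],
    [0.04,0,0,0,0,0,-1],
    [0.04,0,0,0,0,0,-1]
  ]
}}

```text
t: 54.4
tool_pos: [0.622, -0.2128, 0.0609]
orientation: [-3.116, 0.396, 0.001]
force: [0.5, 0.1, 0.4]
opening: 0.0003
```

```bash
python3 - <<'E'
from h import *
st()
E
```

```text
uv 0.0653 0.001 z 0.0609 F [0.5 0.1 0.4] t 54.4 open 0.0003
```

Emit:
{"op": "move_arm", "data": {
  "series": [
    [0.01,0,0,0,0,0,-1],
    [0.02,0,0,0,0,0,-1],
    [0.03,0,0,0,0,0,-1],
    [0.03,0,0,0,0,0,-1]
  ]
}}

```text
t: 54.8
tool_pos: [0.623, -0.213, 0.0608]
orientation: [-3.115, 0.396, 0.008]
force: [-11.7, 3.0, 9.4]
opening: 0.0002
```

```bash
python3 - <<'E'
from h import *
st()
E
```

```text
uv 0.0664 0.001 z 0.0608 F [-11.7   3.    9.4] t 54.8 open 0.0002
```

Rigid stop at the same place (u = 66.4 mm at 15 N as at 98 N): the drawer is home. Retract and do final checks.

Emit:
{"op": "move_arm", "data": {
  "series": [
    [-0.2,0,0,0,0,0,-1],
    [-0.5,0,0,0,0,0,-1],
    [-0.7,0,-0.3,0,0,0,-1],
    [-0.8,0,-0.7,0,0,0,-1],
    [-0.8,0,-1,0,0,0,-1],
    [-0.8,0,-1,0,0,0,-1]
  ]
}}

```text
t: 55.4
tool_pos: [0.5505, -0.195, 0.1673]
orientation: [3.114, -0.396, 0.014]
force: [-0.5, 0.0, 0.6]
opening: 0.0004
```

Emit:
{"op": "move_arm", "data": {
  "series": [
    [-0.3,0,-0.3,0,0,0,-1],
    [-0.6,0,-0.6,0,0,0,-1],
    [-0.7,0,-0.8,0,0,0,-1],
    [-0.7,0,-0.8,0,0,0,-1]
  ]
}}

```text
t: 55.8
tool_pos: [0.4806, -0.1767, 0.2443]
orientation: [3.115, -0.396, 0.008]
force: [-0.2, -0.5, -1.0]
opening: 0.0005
```

```bash
python3 - <<'E'
from h import *
st()
c=read_camera("scene"); save(c,"pics/z1.png"); c=read_camera("top"); save(c,"pics/z2.png")
E
```

```text
uv -0.0806 0.0003 z 0.2443 F [-0.2 -0.5 -1. ] t 55.8 open 0.0005
```

View pics/z1.png

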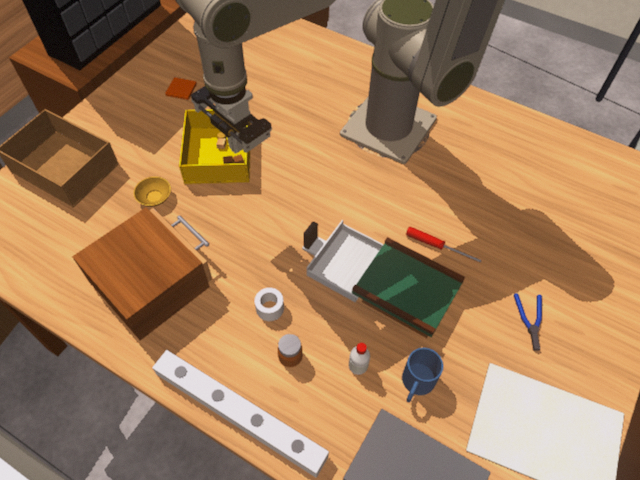

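View pics/z2.png

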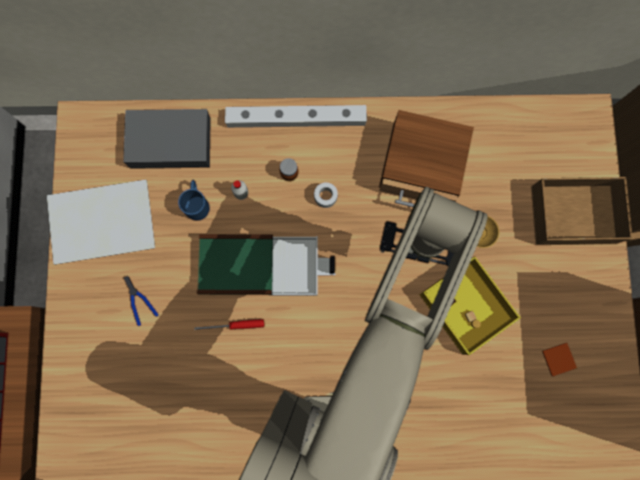

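Everything is as wanted: board clear, tray at (295,265) in its old place, offcuts in the bin, drawer shut, bystanders unmoved.

```bash
python3 -c "
from plant import *
print(close_job())"
```

```text
the job is handed in; nothing more can be done
None
```

The job is done and handed in at about 56 s of the 179 s allowed.

- **Offcuts:** four were there (dark, pale, brown and brass). I swept them into the tray with the scraper and tipped them into the bin. The last pictures show the board clear and offcuts in the bin, partly hidden by the arm. Earlier views showed all four there.
- **Tray:** it stands level at the board's edge, lip under the overhang, in the same place in the camera pictures as before.
- **Scraper and reed block:** both were standing upright in the drawer before I pushed it in.
- **Drawer:** it is shut against its stop. The second, gentle push stopped at the same point (15 N) as the first.
- **Bystanders:** none looks moved in the last pictures.

Two checks did not come out clean:
- **Push force:** the first push on the drawer ran into the stop and the last reading was about 98 N at the wrist, under the 120 N limit. I backed off at once.
- **Handle distance:** the handle measured 47–54 mm from the visible front edge of the cabinet top, not 35 mm. The top measured only about 205 mm deep against the stated 220 mm. I took the drawer's front panel as part of that depth, and from the panel's face the handle is about 35 mm. The rigid stop agrees with this, but I had no direct check of where the front edge is meant to be.

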